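# Put two small cheeses to press

## Task

Make the two small cheeses ready for pressing. Set the yellow cheese down in the blue mould, the blue follower disc flat and centred on top of it, and then stand the steel weight, knob up, in the middle of that follower; set the white cheese down in the green mould and the green follower disc flat and centred on top of it. Leave the amber rennet bottle standing where it is.

Things in the scene. Friction and masses are not known exactly. Their poses are not given: they have to be found in the camera images.
- mould_blue: Shallow round blue plastic cheese mould, open at the top, fixed in the middle of a square aluminium drain plate 100 x 100 x 6 mm that does not move. Inner diameter 76 mm, wall 4 mm, outer diameter 84 mm; inner floor 12 mm and rim 28 mm above the origin (so 16 mm deep). Origin on the table at the centre of the plate's underside, z up along the mould's axis.
- mould_green: Shallow round green plastic cheese mould, open at the top, fixed in the middle of a square aluminium drain plate 100 x 100 x 6 mm that does not move. Inner diameter 68 mm, wall 4 mm, outer diameter 76 mm; inner floor 12 mm and rim 28 mm above the origin (so 16 mm deep). Origin on the table at the centre of the plate's underside, z up along the mould's axis.
- cheese_yellow: Yellow small firm round cheese, rigid, 58 mm in diameter and 46 mm high with rounded edges, about 120 g, standing loose on a flat face. The larger cheeses in the white crate and on the drainer at the sides of the table are stock and not part of the job. In its mould its top stands 30 mm above the rim. Origin at the centre of the underside, z up along its axis.
- cheese_white: Creamy white small firm round cheese, rigid, 50 mm in diameter and 46 mm high with rounded edges, about 90 g, standing loose on a flat face. The larger cheeses in the white crate and on the drainer at the sides of the table are stock and not part of the job. In its mould its top stands 30 mm above the rim. Origin at the centre of the underside, z up along its axis.
- follower_blue: Loose follower (pressing disc): solid blue plastic disc 56 mm in diameter and 22 mm thick with a thin white ring marked on its flat top, 55 g, lying flat on the table. Origin at the centre of the underside, z up along its axis.
- follower_green: Loose follower (pressing disc): solid green plastic disc 48 mm in diameter and 22 mm thick with a thin white ring marked on its flat top, 55 g, lying flat on the table. Origin at the centre of the underside, z up along its axis.
- weight: Dark steel press weight, about 0.5 kg, standing loose: a round base 50 mm in diameter and 30 mm high, a 20 mm neck, and a cylindrical grip knob 28 mm in diameter from 43 to 62 mm above the underside (total height 62 mm). Origin at the centre of the underside, z up along its axis.
- rennet: Amber glass bottle with a black cap, 44 mm in diameter and 120 mm high, standing loose among the things; to be left alone. Origin at the centre of the underside, z up. Between the things also stand a small white salt cup, a red-capped jar and a steel hoop, all at most 50 mm high and about 40 mm wide, not part of the job.

How it is judged:
By the outcome, as a careful person would: the job done as asked, in the order asked, and still so for the second after the job is handed in, with the robot touching nothing.
It also fails if it takes over 131 s, if anything falls off the work surface, if the arm or the gripper's body presses on something with over 40 N, if the wrist force passes 120 N, or if a joint passes its speed limit or range.

## Robot

A 6-joint arm with a two-finger parallel gripper is mounted at the origin on the work surface. World frame = base frame: x ahead of the robot, y to its left, z up, the work surface at z = 0. Lengths are in m, angles in rad, forces in N, time in s.
With the tool pointing down it reaches from about 0.35 to 0.875 m from the base axis. Payload 4.2 kg.
Tool frame: the origin (TCP) lies on the centre line of the jaws, within the pads' length; the fingertips stand 19 mm ahead of it and the grasp point (between the pads) is the TCP (r.finger_overhang is the distance from the TCP to the fingertips, in m); z points along the fingers, y is the line along which they close (so a half turn about z gives the same grasp; the last joint's range is limited). The gripper opens to 85 mm and grips with 20 to 120 N. Pads are 22 mm wide; open, the fingers measure 114 mm over their backs; the gripper's body (76 mm by 85 mm) begins 54 mm behind the grasp point. The pads swing forward as they close: fully open they stand 13 mm farther back than shut.
Start: joints at [-0.952, 0.385, 0.008, 0, -1.194, -0.259], TCP at [0.22, -0.585, 0.213] pointing down, gripper open.
Joint ranges: [-3.14, 3.14], [-1.21, 2.06], [-1.07, 1.41], [-3.16, 2.05], [-2.99, -0.16], [-3.1, 3.1]. Speed limits (rad/s): [2.79, 2.79, 3.14, 3.14, 3.14, 3.14].

## Interface

Orientations are given as a unit quaternion [x, y, z, w].
In Python, from cell import telemetry, read_camera, get_calibration, r, models gives the robot as it stands.
- The arm moves only by the tool servo_tool, never from a script. Its argument "targets" is a list of rows, each an object with "hand": the opening, from 0 (shut) to 1 (fully open); "translation": the shift along the tool's x, y, z in m, a list of three; "rot": the turn, a rotation vector about the tool's x, y, z in rad, a list of three. A call has 1 to 8 rows; each row shifts and turns the commanded pose from where the row before left it, along the tool's axes as they then stand; what a row does not reach is not made up. A row lasts 1/10 s, in which the tool goes at most 50 mm and 8.59 degrees, less where a joint would pass 70% of its speed; a pose out of reach is approached as far as the arm can. A call with a gripper value outside its range is refused whole. The fingers move at their own pace and stop on an object; "force" is the grip in N (left out, the last holds). Time passes only in rows, so rows that do not move let the fingers close. It gives the time, the measured TCP pose, the force, the opening and the grip force at its end, in the units of the state.
- telemetry.observe(): the state, without advancing time (a new reading comes with each control period).
- read_camera(name): name is "scene" or "top" or "wrist"; returns the picture (400x640x3 uint8, blue, green, red); there is no depth.
- get_calibration(name): a dict with "vfov" (degrees; the focal length in pixels is half the picture's height over the tangent of half this angle, whatever the lens; pixels are square), "cx", "cy" (the principal point, pixels), "world_to_cam" (4x4, takes a point from world to camera coordinates). Camera axes: x right, y down, z forward; pixel columns grow to the right and rows downward; lengths in m; the calibration is good to about 2 mm. A picture is of the moment at which its call begins: read the wrist's pose just before it. get_calibration takes no time and is no camera call; for the wrist camera it gives the pose at the moment of the call.
- r.job_done(): hands the job in; it is judged then, once.
Trained networks look in the newest picture that a camera, given by its name, has taken for a name from the list of things; names that differ only in an ending like _2 or _b are one class to them, and where a whole thing is asked for, a point or a joint stands for the part that bears it (a point fixed in the world has none). Each returns a list of dicts, best first, with "confidence" (0 to 1); they miss things now and then, are a little off and sometimes report something else, mostly with a low value. They report only what shows in the picture. A call takes as long as a camera call.
- models.find_in(camera, target): "centre" ([row, column] in pixels, amid what is visible of it).
- models.pinpoint(camera, target): "centre" ([row, column] in pixels: a listed point, or the origin of a listed thing).
The state is a dict: "clock": time; "joint_positions": joint angles; "joint_velocities": joint speeds; "joint_efforts": joint torques, N m; "tool_pos": TCP position; "tool_rot": TCP orientation; "force": force on the tool from outside, world axes, zero at the start; "torque": the same for the moment, N m; "gripper_width": finger opening in m; "grasp_force": force on a finger pad.
Only numpy, scipy, OpenCV 4.12 (cv2) and the standard library are available. Lean on these libraries where they do the work, as an engineer would, in place of code of your own. Each camera call takes 0.05 s, during which the arm holds its last target. There are 200 camera calls.

## Working session

There is one attempt and no reset: what is moved stays moved. The work goes in short steps, Python scripts to look and compute and a tool call to move; the robot and the scene stay as the last step left them, time stands still between calls to the robot, and variables do not carry over. Pictures are saved under pics/ and viewed, at most 14 in all, crops included, and the job is handed in when it is done.

Besides the shell and the picture viewer there is one more tool, called after "Request:" by a JSON object that holds its "name" and its "arguments". servo_tool: Moves the arm, as the interface text tells. Its arguments: {"type":"object","properties":{"targets":{"type":"array","items":{"type":"object","properties":{"hand":{"type":"number"},"translation":{"type":"array","items":{"type":"number"}},"rot":{"type":"array","items":{"type":"number"}}}}},"force":{"type":"number"}},"required":["targets"]}

```bash
mkdir -p pics; cat > h.py <<'E'
import numpy as np, cv2
from cell import telemetry, read_camera, get_calibration, r, models
def ray(cal,rc,z):
    f=200/np.tan(np.radians(cal["vfov"])/2)
    T=np.array(cal["world_to_cam"]);R=T[:3,:3];c=-R.T@T[:3,3]
    d=R.T@np.array([(rc[1]-cal["cx"])/f,(rc[0]-cal["cy"])/f,1])
    return c+d*(z-c[2])/d[2]
def proj(cal,p):
    f=200/np.tan(np.radians(cal["vfov"])/2)
    q=(np.array(cal["world_to_cam"])@np.r_[p,1])[:3]
    return [cal["cy"]+f*q[1]/q[2],cal["cx"]+f*q[0]/q[2]]
E
cat > a.py <<'E'
from h import *
s=telemetry.observe();print(s["clock"],s["tool_pos"],s["tool_rot"],s["gripper_width"])
for c in ["top","scene"]:
    cal=get_calibration(c);cv2.imwrite(f"pics/{c}0.png",read_camera(c))
    T=np.array(cal["world_to_cam"]);print(c,cal["vfov"],cal["cx"],cal["cy"],(-T[:3,:3].T@T[:3,3]).round(3),T[:3,:3].round(2).tolist())
    for n in ["mould_blue","mould_green","cheese_yellow","cheese_white","follower_blue","follower_green","weight","rennet"]:
        for d in models.pinpoint(c,n)[:2]:
            print(n,np.round(d["centre"]),round(d["confidence"],2),ray(cal,d["centre"],0).round(3))
E
python3 a.py
```

```text
0.0 [ 0.21985226 -0.58438256  0.21192396] [-1.78854446e-01  9.83874924e-01  1.07439445e-03 -2.57984370e-04] 0.08554398865982449
top 46.11894605317855 323.7568657931707 194.77704918052217 [0.311 0.014 1.054] [[-0.05, -1.0, 0.0], [-0.98, 0.05, -0.21], [0.21, -0.01, -0.98]]
mould_blue [245. 376.] 0.91 [ 0.418 -0.113  0.   ]
mould_green [227. 464.] 0.58 [ 0.448 -0.315  0.   ]
cheese_yellow [150. 457.] 0.77 [ 0.631 -0.319  0.   ]
cheese_white [163. 284.] 0.95 [0.62  0.087 0.   ]
follower_blue [171. 198.] 0.6 [0.609 0.287 0.   ]
follower_green [166. 356.] 0.67 [ 0.604 -0.08   0.   ]
weight [242. 193.] 0.97 [0.445 0.298 0.   ]
scene 48.0102049747085 321.53740868712873 200.18118725801796 [ 0.88  -0.583  0.774] [[0.87, 0.49, -0.01], [0.34, -0.64, -0.69], [-0.34, 0.6, -0.73]]
mould_blue [232. 251.] 0.68 [ 0.423 -0.109  0.   ]
mould_green [312. 198.] 0.68 [ 0.448 -0.32   0.   ]
cheese_yellow [352. 279.] 0.75 [ 0.629 -0.313  0.   ]
cheese_white [205. 368.] 0.83 [0.619 0.09  0.   ]
follower_blue [162. 401.] 0.88 [0.627 0.27  0.   ]
follower_green [251. 330.] 0.83 [ 0.603 -0.07   0.   ]
follower_green [135. 344.] 0.44 [0.448 0.297 0.   ]
weight [133. 341.] 0.85 [0.435 0.302 0.   ]
rennet [175. 308.] 0.96 [ 0.441  0.115 -0.   ]
```

View pics/top0.png

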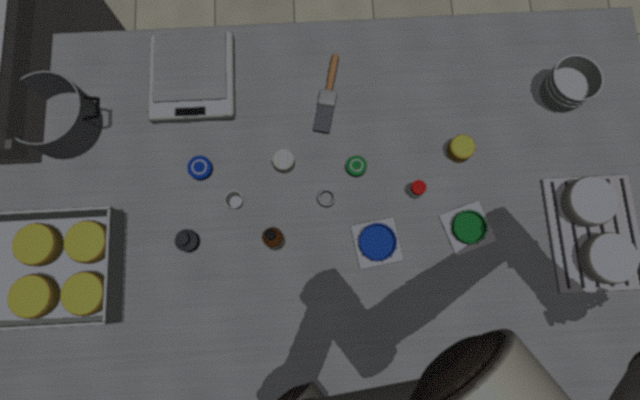

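View pics/scene0.png

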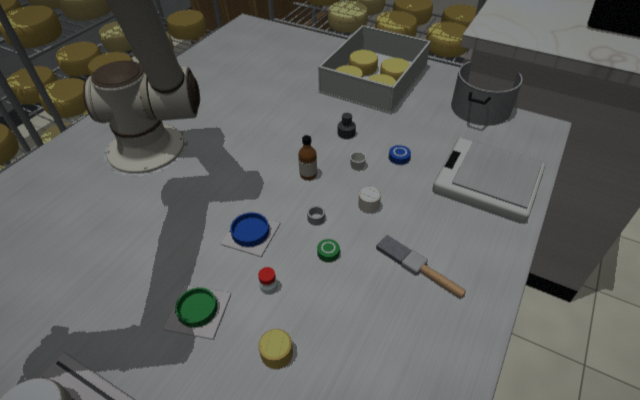

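The top view shows blue mould (row 243, col 376), green mould (227, 468), yellow cheese (148, 461), white cheese (160, 284), blue follower (167, 200), green follower (166, 356), weight (240, 187) and rennet (238, 272). The networks agree with these. The red jar, hoop and salt cup stand between them. I'll refine positions by colour.

```bash
cat > b.py <<'E'
from h import *
print(r.finger_overhang)
img=cv2.imread("pics/top0.png");cal=get_calibration("top")
hsv=cv2.cvtColor(img,cv2.COLOR_BGR2HSV)
def seg(name,c,lo,hi,zt,w=32):
    m=cv2.inRange(hsv,np.array(lo),np.array(hi));k=np.zeros_like(m)
    k[c[0]-w:c[0]+w,c[1]-w:c[1]+w]=255;m&=k
    cs,_=cv2.findContours(m,cv2.RETR_EXTERNAL,cv2.CHAIN_APPROX_NONE)
    q=max(cs,key=cv2.contourArea);h=cv2.convexHull(q)
    (u,v),rad=cv2.minEnclosingCircle(h);M=cv2.moments(h);u,v=M['m10']/M['m00'],M['m01']/M['m00']
    print(name,round(v,1),round(u,1),"r",round(rad,1),[ray(cal,(v,u),z).round(4)[:2].tolist() for z in zt])
seg("mb",(243,376),(100,120,30),(130,255,255),[.012,.028,.02])
seg("mg",(227,468),(50,100,20),(90,255,255),[.012,.028,.02])
seg("cy",(148,461),(15,80,60),(40,255,255),[.03,.046])
seg("cw",(160,284),(0,0,150),(180,70,255),[.03,.046],20)
seg("fb",(167,200),(100,100,30),(130,255,255),[.011,.022],25)
seg("fg",(166,356),(50,80,20),(90,255,255),[.011,.022],20)
seg("w",(240,187),(0,0,0),(180,255,60),[.03,.046],20)
seg("ren",(238,272),(0,0,0),(180,255,60),[.12,.06],20)
seg("jar",(187,418),(0,120,60),(10,255,255),[.045],20)
E
python3 b.py
```

```text
0.019
mb 241.7 377.1 r 18.6 [[0.4232, -0.1139], [0.4214, -0.1119], [0.4223, -0.1129]]
mg 226.8 469.3 r 17.3 [[0.4458, -0.3227], [0.4437, -0.3176], [0.4448, -0.3202]]
cy 146.6 462.1 r 13.1 [[0.6281, -0.3221], [0.6231, -0.3168]]Traceback (most recent call last):
  File "b.py", line 15, in <module>
    seg("cw",(160,284),(0,0,150),(180,70,255),[.03,.046],20)
    ~~~^^^^^^^^^^^^^^^^^^^^^^^^^^^^^^^^^^^^^^^^^^^^^^^^^^^^^
  File "b.py", line 9, in seg
    q=max(cs,key=cv2.contourArea);h=cv2.convexHull(q)
ValueError: max() iterable argument is empty
```

Request:
{"name": "servo_tool", "arguments": {"targets": [{"hand":1,"translation":[0,0,0],"rot":[0,0,0.12]},{"hand":1,"translation":[0,0,0],"rot":[0,0,0.12]},{"hand":1,"translation":[0,0,0],"rot":[0,0,0.12]},{"hand":1,"translation":[-0.038,0.025,0],"rot":[0,0,0]},{"hand":1,"translation":[-0.038,0.025,0],"rot":[0,0,0]},{"hand":1,"translation":[-0.038,0.025,0],"rot":[0,0,0]},{"hand":1,"translation":[-0.038,0.025,0],"rot":[0,0,0]},{"hand":1,"translation":[-0.038,0.025,0],"rot":[0,0,0]}]}}

```text
clock: 1.7
tool_pos: [0.4114, -0.4589, 0.2133]
tool_rot: [0.0, 1.0, -0.0, 0.0]
force: [-0.0, -1.0, 0.4]
gripper_width: 0.0852
grasp_force: 0.0
```

Request:
{"name": "servo_tool", "arguments": {"targets": [{"hand":1,"translation":[-0.036,0.023,0],"rot":[0,0,0]},{"hand":1,"translation":[-0.036,0.023,0],"rot":[0,0,0]},{"hand":1,"translation":[-0.036,0.023,0],"rot":[0,0,0]},{"hand":1,"translation":[-0.036,0.023,0],"rot":[0,0,0]},{"hand":1,"translation":[-0.036,0.023,0],"rot":[0,0,0]},{"hand":1,"translation":[-0.036,0.023,0],"rot":[0,0,0]},{"hand":1,"translation":[0,0,0],"rot":[0,0,0]}]}}

```text
clock: 2.4
tool_pos: [0.6299, -0.3187, 0.2116]
tool_rot: [-0.002, 1.0, 0.0, 0.0]
force: [-1.0, -0.8, -0.9]
gripper_width: 0.0854
grasp_force: 0.0
```

```bash
cat > w.py <<'E'
from h import *
import sys
# args: pic name, then name:z pairs -> world position of each origin (networks' pixel on plane z)
s=telemetry.observe();cal=get_calibration("wrist");img=read_camera("wrist");cv2.imwrite(f"pics/{sys.argv[1]}.png",img)
p=np.array(s["tool_pos"]);print(round(s["clock"],2),p.round(4),np.round(s["tool_rot"],4),round(s["gripper_width"],4),np.round(s["force"],1))
for a in sys.argv[2:]:
    n,z=a.split(":")
    for d in models.pinpoint("wrist",n)[:2]:
        q=ray(cal,d["centre"],float(z));print(n,np.round(d["centre"],1),round(d["confidence"],2),q.round(4),"d",(q-p).round(4))
E
python3 w.py w1 cheese_yellow:0 mould_green:0; python3 -c "
from h import *
T=np.array(get_calibration('wrist')['world_to_cam']);print((-T[:3,:3].T@T[:3,3]).round(3),T[:3,:3].round(2).tolist(),telemetry.observe()['joint_positions'])"
```

```text
2.4 [ 0.6299 -0.3187  0.2116] [-2.5e-03  1.0e+00  2.0e-04  1.0e-04] 0.0854 [-1.  -0.8 -0.9]
cheese_yellow [167.6 318.6] 0.73 [ 0.6281 -0.3172  0.    ] d [-0.0018  0.0015 -0.2116]
cheese_yellow [151. 498.] 0.5 [ 0.6042 -0.0766  0.    ] d [-0.0257  0.2421 -0.2116]
mould_green [ 14.3 321.3] 0.9 [ 0.4474 -0.3153  0.    ] d [-0.1825  0.0034 -0.2116]
[ 0.545 -0.322  0.374] [[-0.0, 1.0, 0.0], [0.95, 0.0, 0.32], [0.32, 0.0, -0.95]] [-2.45960046e-01  5.22387927e-01  2.30002927e-01  8.95157917e-05
 -1.27937385e+00 -1.32464885e+00]
```

View pics/w1.png

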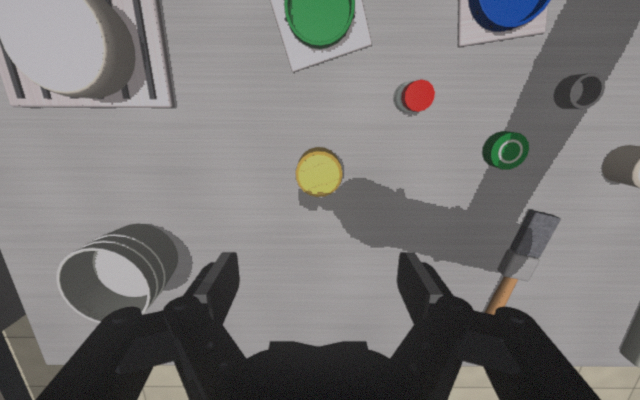

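The wrist view shows the yellow cheese at (172, 319), green mould at (14, 321) and green follower at (150, 507). I'll fit silhouettes by matching each projected cylinder's centroid to its blob.

```bash
cat >> h.py <<'E'
# name: hsv lo, hi, radius, z-range of the coloured silhouette
OBJ=dict(cy=((18,90,40),(40,255,255),.029,0,.046),fb=((100,100,25),(130,255,255),.028,0,.022),fg=((50,80,15),(90,255,255),.024,0,.022),
 mb=((100,100,25),(130,255,255),.042,.006,.028),mg=((50,80,15),(90,255,255),.038,.006,.028),
 cw=((0,0,110),(180,90,255),.025,0,.046),w=((0,0,0),(180,255,60),.025,0,.03))
def hull_c(cal,q,rad,z0,z1):
    t=np.linspace(0,6.283,60)
    P=np.array([proj(cal,[q[0]+rad*np.cos(a),q[1]+rad*np.sin(a),z])[::-1] for z in (z0,z1) for a in t],np.float32)
    h=cv2.convexHull(P);M=cv2.moments(h);return np.array([M['m01'],M['m10']])/M['m00'],M['m00']
def fit(cal,img,n,q0,dz=0,win=.05):
    lo,hi,rad,z0,z1=OBJ[n];z0+=dz;z1+=dz;hsv=cv2.cvtColor(img,cv2.COLOR_BGR2HSV)
    m=cv2.inRange(hsv,np.array(lo),np.array(hi));k=np.zeros_like(m)
    c=proj(cal,[*q0,(z0+z1)/2]);e=proj(cal,[q0[0],q0[1]+win,(z0+z1)/2]);cv2.circle(k,(int(c[1]),int(c[0])),int(np.hypot(c[0]-e[0],c[1]-e[1])),255,-1);m&=k
    cs,_=cv2.findContours(m,cv2.RETR_EXTERNAL,cv2.CHAIN_APPROX_NONE)
    if not cs: return None
    M=cv2.moments(cv2.convexHull(max(cs,key=cv2.contourArea)));o=np.array([M['m01'],M['m10']])/max(M['m00'],1)
    q=np.array(q0,float)
    for _ in range(5):
        mc,A=hull_c(cal,q,rad,z0,z1);q+=(ray(cal,o,(z0+z1)/2)-ray(cal,mc,(z0+z1)/2))[:2]
    return q.round(4),"area ratio %.2f"%(M['m00']/A)
E
cat > f.py <<'E'
from h import *
import sys
# args: camera picname obj:x:y[:dz] ...
c=sys.argv[1];s=telemetry.observe();cal=get_calibration(c)
img=read_camera(c);cv2.imwrite(f"pics/{sys.argv[2]}.png",img)
p=np.array(s["tool_pos"]);print(round(s["clock"],2),p.round(4),np.round(s["tool_rot"],4),round(s["gripper_width"],4),np.round(s["force"],1))
for a in sys.argv[3:]:
    v=a.split(":");f=fit(cal,img,v[0],(float(v[1]),float(v[2])),float(v[3]) if len(v)>3 else 0)
    print(v[0],f, None if f is None else (f[0]-p[:2]).round(4))
E
python3 f.py wrist w2 cy:.627:-.318 fg:.604:-.08 mg:.445:-.318
python3 f.py top t2 cy:.627:-.318 fg:.604:-.08 mg:.445:-.318 mb:.422:-.112 fb:.61:.287 cw:.62:.087 w:.445:.298
```

```text
2.55 [ 0.6259 -0.3219  0.2126] [-1.e-04  1.e+00  1.e-04 -5.e-04] 0.0854 [-1.3  0.2 -0.4]
cy (array([ 0.6274, -0.3174]), 'area ratio 0.88') [0.0015 0.0045]
fg (array([ 0.6011, -0.075 ]), 'area ratio 0.86') [-0.0248  0.2469]
mg (array([ 0.4579, -0.3178]), 'area ratio 0.62') [-0.168   0.0041]
2.6 [ 0.6255 -0.3225  0.213 ] [ 3.e-04  1.e+00 -0.e+00 -2.e-04] 0.0854 [ 0.4 -0.3  0.1]
cy (array([1.0642, 0.7683]), 'area ratio 0.00') [0.4387 1.0908]
fg (array([ 0.6005, -0.0786]), 'area ratio 0.80') [-0.025   0.2439]
mg None None
mb (array([ 0.4244, -0.103 ]), 'area ratio 0.64') [-0.2011  0.2195]
fb (array([0.6154, 0.2807]), 'area ratio 0.81') [-0.0101  0.6032]
cw (array([0.6362, 0.0925]), 'area ratio 1.43') [0.0107 0.415 ]
w (array([0.4474, 0.3055]), 'area ratio 0.80') [-0.1781  0.628 ]
```

Request:
{"name": "servo_tool", "arguments": {"targets": [{"hand":1,"translation":[-0.002,0.005,0.035],"rot":[0,0,0]},{"hand":1,"translation":[0,0,0.035],"rot":[0,0,0]},{"hand":1,"translation":[0,0,0.035],"rot":[0,0,0]},{"hand":1,"translation":[0,0,0.035],"rot":[0,0,0]},{"hand":1,"translation":[0,0,0.02],"rot":[0,0,0]},{"hand":1,"translation":[0,0,0.012],"rot":[0,0,0]},{"hand":1,"translation":[0,0,0],"rot":[0,0,0]}]}}

```text
clock: 3.35
tool_pos: [0.6266, -0.3175, 0.0396]
tool_rot: [0.001, 1.0, 0.0, -0.001]
force: [0.2, -0.1, -0.2]
gripper_width: 0.0855
grasp_force: 0.0
```

Request:
{"name": "servo_tool", "arguments": {"targets": [{"hand":0.4,"translation":[0,0,0],"rot":[0,0,0]},{"hand":0.4,"translation":[0,0,0],"rot":[0,0,0]},{"hand":0.4,"translation":[0,0,0],"rot":[0,0,0]},{"hand":0.4,"translation":[0,0,0],"rot":[0,0,0]},{"hand":0.4,"translation":[0,0,0],"rot":[0,0,0]},{"hand":0.4,"translation":[0,0,0],"rot":[0,0,0]}], "force": 40}}

```text
clock: 3.95
tool_pos: [0.6282, -0.317, 0.0413]
tool_rot: [0.0, 1.0, -0.0, 0.0]
force: [-0.8, -0.2, 0.5]
gripper_width: 0.0341
grasp_force: 0.0
```

```bash
python3 w.py w3 cheese_yellow:0; python3 - <<'E'
from h import *
cv2.imwrite("pics/s3.png",cv2.resize(read_camera("scene")[230:400,150:420],None,fx=2.5,fy=2.5))
for d in models.pinpoint("scene","cheese_yellow"): print(d, ray(get_calibration("scene"),d["centre"],0))
E
```

```text
3.95 [ 0.6282 -0.317   0.0413] [ 1.e-04  1.e+00 -0.e+00  2.e-04] 0.0341 [-0.8 -0.2  0.5]
cheese_yellow [214.8 317.5] 0.74 [ 0.628  -0.3171  0.    ] d [-0.0002 -0.0001 -0.0413]
{'centre': [354.8, 275.5], 'confidence': 0.62} [ 0.62644238 -0.32033469  0.        ]
```

View pics/s3.png

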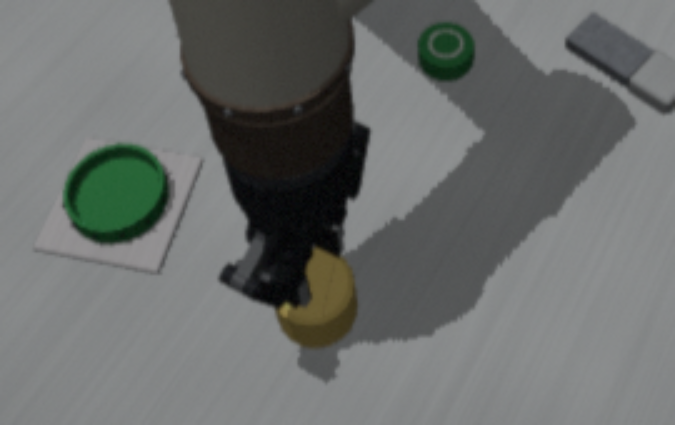

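View pics/w3.png

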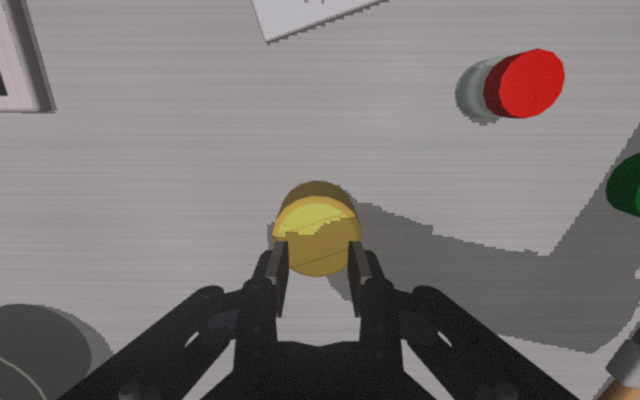

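The fingers shut to 34 mm above the cheese: in the wrist view the pad tips (row ~245, cols 285/355) are over its top, not beside it. I'll check where the TCP projects.

```bash
python3 - <<'E'
from h import *
s=telemetry.observe();p=np.array(s["tool_pos"]);print(s["joint_positions"],p)
for c in ("wrist","scene"):
    cal=get_calibration(c)
    for dz in (.06,.03,.013,0,-.019):
        for dy in (-.017,.017): print(c,dz,dy,np.round(proj(cal,p+[0,dy,dz])))
E
```

```text
[-2.38255424e-01  6.58693316e-01  2.31911108e-02  1.79258757e-05
 -9.35403050e-01 -1.33266639e+00] [ 0.62811628 -0.3169997   0.04094832]
wrist 0.06 -0.017 [301. 279.]
wrist 0.06 0.017 [301. 356.]
wrist 0.03 -0.017 [264. 286.]
wrist 0.03 0.017 [264. 349.]
wrist 0.013 -0.017 [249. 289.]
wrist 0.013 0.017 [249. 346.]
wrist 0 -0.017 [239. 291.]
wrist 0 0.017 [239. 344.]
wrist -0.019 -0.017 [227. 294.]
wrist -0.019 0.017 [227. 342.]
scene 0.06 -0.017 [335. 266.]
scene 0.06 0.017 [318. 278.]
scene 0.03 -0.017 [343. 268.]
scene 0.03 0.017 [327. 279.]
scene 0.013 -0.017 [348. 269.]
scene 0.013 0.017 [332. 280.]
scene 0 -0.017 [351. 270.]
scene 0 0.017 [335. 281.]
scene -0.019 -0.017 [356. 271.]
scene -0.019 0.017 [340. 281.]
```

Request:
{"name": "servo_tool", "arguments": {"targets": [{"hand":1,"translation":[0,0,0],"rot":[0,0,0]},{"hand":1,"translation":[0,0,0],"rot":[0,0,0]},{"hand":1,"translation":[0,0,0],"rot":[0,0,0]},{"hand":1,"translation":[0,0,0],"rot":[0,0,0]},{"hand":1,"translation":[0,0,0],"rot":[0,0,0]},{"hand":1,"translation":[0,0,0.007],"rot":[0,0,0]},{"hand":1,"translation":[0,0,0.006],"rot":[0,0,0]},{"hand":1,"translation":[0,0,0],"rot":[0,0,0]}]}}

```text
clock: 4.95
tool_pos: [0.627, -0.3166, 0.0262]
tool_rot: [0.0, 1.0, 0.001, -0.001]
force: [-0.7, 0.8, -0.2]
gripper_width: 0.0853
grasp_force: 0.0
```

Request:
{"name": "servo_tool", "arguments": {"targets": [{"hand":0.5,"translation":[0,0,0],"rot":[0,0,0]},{"hand":0.5,"translation":[0,0,0],"rot":[0,0,0]},{"hand":0.5,"translation":[0,0,0],"rot":[0,0,0]},{"hand":0.5,"translation":[0,0,0],"rot":[0,0,0]},{"hand":0.5,"translation":[0,0,0],"rot":[0,0,0]},{"hand":0.5,"translation":[0,0,0],"rot":[0,0,0]}], "force": 40}}

```text
clock: 5.55
tool_pos: [0.6282, -0.317, 0.0281]
tool_rot: [0.0, 1.0, -0.0, 0.0]
force: [-1.7, -0.2, 0.6]
gripper_width: 0.0426
grasp_force: 0.0
```

```bash
python3 - <<'E'
from h import *
img=read_camera("wrist");s=telemetry.observe();p=np.array(s["tool_pos"]);cal=get_calibration("wrist")
print(p)
img=cv2.resize(img[150:400,170:470],None,fx=2.4,fy=2.4)
cv2.imwrite("pics/w4.png",img)
for dz in (.03,.02,.01,0,-.01,-.019):
    print(dz,[np.round((np.array(proj(cal,p+[dx,.0295,dz]))-[150,170])*2.4) for dx in (-.011,.011)])
E
```

```text
[ 0.62814389 -0.31705056  0.02808667]
0.03 [array([230., 488.]), array([315., 482.])]
0.02 [array([209., 480.]), array([291., 474.])]
0.01 [array([191., 473.]), array([269., 468.])]
0 [array([175., 466.]), array([249., 462.])]
-0.01 [array([161., 461.]), array([232., 457.])]
-0.019 [array([149., 456.]), array([218., 452.])]
```

View pics/w4.png

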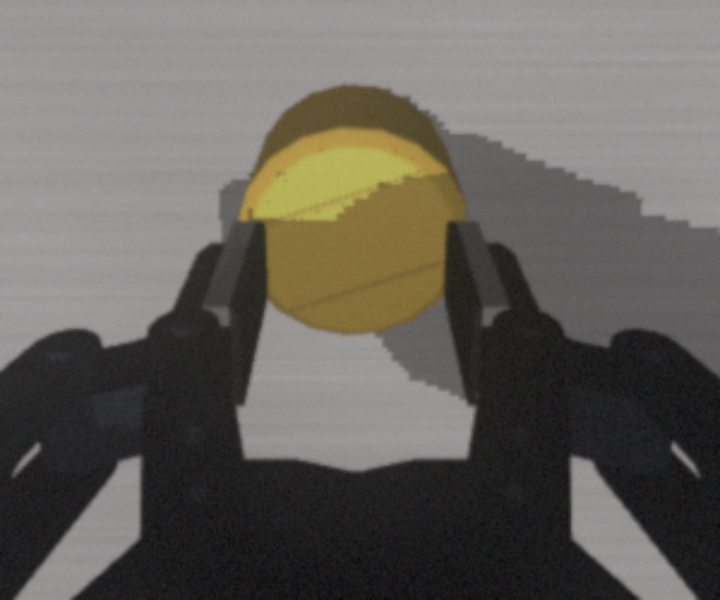

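In the close view the pads (tips at crop row 222, cols 265/447) still sit over the cheese top. The real fingertips are roughly 20–25 mm behind the reported TCP, not 19 mm ahead of it. I'll go lower carefully, with the fingers open, watching the force.

Request:
{"name": "servo_tool", "arguments": {"targets": [{"hand":1,"translation":[0,0,0],"rot":[0,0,0]},{"hand":1,"translation":[0,0,0],"rot":[0,0,0]},{"hand":1,"translation":[0,0,0],"rot":[0,0,0]},{"hand":1,"translation":[0,0,0],"rot":[0,0,0]},{"hand":1,"translation":[0,0,0.008],"rot":[0,0,0]},{"hand":1,"translation":[0,0,0.008],"rot":[0,0,0]},{"hand":1,"translation":[0,0,0.008],"rot":[0,0,0]},{"hand":1,"translation":[0,0,0],"rot":[0,0,0]}]}}

```text
clock: 6.4
tool_pos: [0.6267, -0.3166, 0.0017]
tool_rot: [0.0, 1.0, 0.001, -0.002]
force: [0.2, 0.5, 0.5]
gripper_width: 0.0854
grasp_force: 0.0
```

Request:
{"name": "servo_tool", "arguments": {"targets": [{"hand":0.5,"translation":[0,0,0],"rot":[0,0,0]},{"hand":0.5,"translation":[0,0,0],"rot":[0,0,0]},{"hand":0.5,"translation":[0,0,0],"rot":[0,0,0]},{"hand":0.5,"translation":[0,0,0],"rot":[0,0,0]},{"hand":0.5,"translation":[0,0,0],"rot":[0,0,0]},{"hand":0.5,"translation":[0,0,0],"rot":[0,0,0]}], "force": 40}}

```text
clock: 7.0
tool_pos: [0.6287, -0.3172, 0.0048]
tool_rot: [-0.0, 1.0, -0.0, 0.001]
force: [0.5, -0.0, 3.3]
gripper_width: 0.0563
grasp_force: 43.0
```

```bash
python3 - <<'E'
from h import *
img=read_camera("wrist");s=telemetry.observe();p=np.array(s["tool_pos"]);cal=get_calibration("wrist")
print(p,s["gripper_width"],s["grasp_force"])
img=cv2.resize(img[150:400,170:470],None,fx=2.4,fy=2.4)
cv2.imwrite("pics/w5.png",img)
for dz in (.04,.03,.02,.01,0,-.01,-.019):
    print(dz,[np.round((np.array(proj(cal,p+[dx,s["gripper_width"]/2,dz]))-[150,170])*2.4) for dx in (-.011,.011)])
E
```

```text
[ 0.62873594 -0.31719752  0.00479843] 0.05623591722180797 43.066105605103076
0.04 [array([253., 491.]), array([343., 484.])]
0.03 [array([230., 482.]), array([315., 476.])]
0.02 [array([210., 474.]), array([291., 469.])]
0.01 [array([192., 467.]), array([269., 463.])]
0 [array([176., 461.]), array([249., 457.])]
-0.01 [array([161., 456.]), array([232., 452.])]
-0.019 [array([149., 451.]), array([218., 448.])]
```

View pics/w5.png

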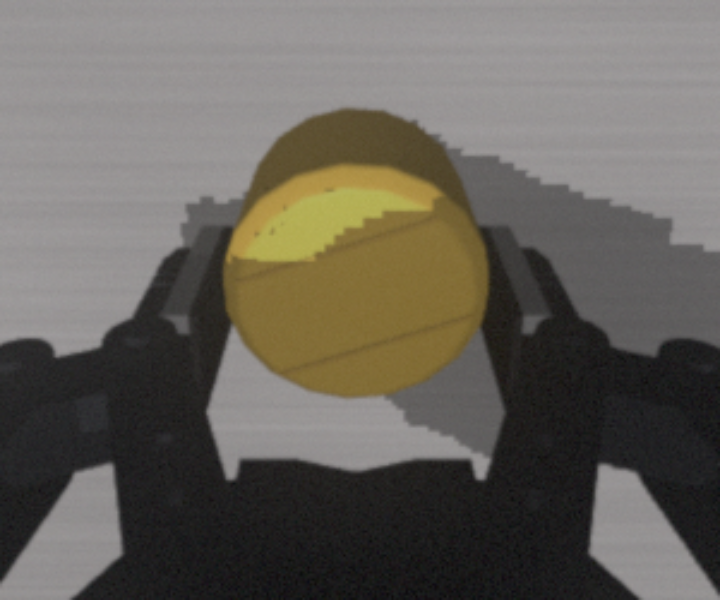

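The grip width is 56 mm, on the rounded top edge only, and the tips are at about z = 33 mm. So at this opening they sit about 28 mm above the TCP. I'll regrasp 11 mm lower.

Request:
{"name": "servo_tool", "arguments": {"targets": [{"hand":1,"translation":[0,0,0],"rot":[0,0,0]},{"hand":1,"translation":[0,0,0],"rot":[0,0,0]},{"hand":1,"translation":[0,0,0],"rot":[0,0,0]},{"hand":1,"translation":[0,0,0.006],"rot":[0,0,0]},{"hand":1,"translation":[0,0,0.006],"rot":[0,0,0]},{"hand":1,"translation":[0,0,0],"rot":[0,0,0]}]}}

```text
clock: 7.65
tool_pos: [0.627, -0.3167, -0.0098]
tool_rot: [0.0, 1.0, 0.001, -0.001]
force: [-0.2, -0.1, 1.1]
gripper_width: 0.0852
grasp_force: 0.0
```

Request:
{"name": "servo_tool", "arguments": {"targets": [{"hand":0.5,"translation":[0,0,0],"rot":[0,0,0]},{"hand":0.5,"translation":[0,0,0],"rot":[0,0,0]},{"hand":0.5,"translation":[0,0,0],"rot":[0,0,0]},{"hand":0.5,"translation":[0,0,0],"rot":[0,0,0]},{"hand":0.5,"translation":[0,0,0],"rot":[0,0,0]}], "force": 40}}

```text
clock: 8.15
tool_pos: [0.6285, -0.3171, -0.0075]
tool_rot: [0.0, 1.0, -0.0, 0.001]
force: [-0.2, 0.6, 1.6]
gripper_width: 0.0573
grasp_force: 43.0
```

Request:
{"name": "servo_tool", "arguments": {"targets": [{"hand":0.5,"translation":[0,0,-0.02],"rot":[0,0,0]},{"hand":0.5,"translation":[0,0,-0.04],"rot":[0,0,0]},{"hand":0.5,"translation":[0,0,-0.04],"rot":[0,0,0]},{"hand":0.5,"translation":[0,0,-0.02],"rot":[0,0,0]},{"hand":0.5,"translation":[0.02,0.02,0],"rot":[0,0,0]},{"hand":0.5,"translation":[0.03,0.03,0],"rot":[0,0,0]},{"hand":0.5,"translation":[0.03,0.03,0],"rot":[0,0,0]},{"hand":0.5,"translation":[0.03,0.03,0],"rot":[0,0,0]}]}}

```text
clock: 8.95
tool_pos: [0.5162, -0.2059, 0.1113]
tool_rot: [0.001, 1.0, 0.0, -0.001]
force: [0.1, 0.6, -0.7]
gripper_width: 0.0569
grasp_force: 43.2
```

Request:
{"name": "servo_tool", "arguments": {"targets": [{"hand":0.5,"translation":[0.03,0.03,0],"rot":[0,0,0]},{"hand":0.5,"translation":[0.03,0.03,0],"rot":[0,0,0]},{"hand":0.5,"translation":[0.02,0.02,0],"rot":[0,0,0]},{"hand":0.5,"translation":[0.016,0.015,0],"rot":[0,0,0]},{"hand":0.5,"translation":[0,0,0],"rot":[0,0,0]},{"hand":0.5,"translation":[0,0,0],"rot":[0,0,0]}]}}

```text
clock: 9.55
tool_pos: [0.4223, -0.1118, 0.1122]
tool_rot: [-0.0, 1.0, -0.0, 0.0]
force: [1.2, -1.1, -1.3]
gripper_width: 0.0568
grasp_force: 43.2
```

```bash
python3 f.py wrist w6 mb:.422:-.112 mg:.445:-.318; python3 w.py w6b mould_blue:0 cheese_yellow:.12 follower_green:0 rennet:0
```

```text
9.55 [ 0.4223 -0.1118  0.1122] [-4.e-04  1.e+00 -0.e+00  4.e-04] 0.0568 [ 1.2 -1.1 -1.3]
mb (array([ 0.4166, -0.111 ]), 'area ratio 0.74') [-0.0057  0.0008]
mg (array([ 0.4497, -0.324 ]), 'area ratio 0.79') [ 0.0274 -0.2122]
9.6 [ 0.4228 -0.1121  0.1122] [-0.e+00  1.e+00 -0.e+00  4.e-04] 0.0571 [-0.4  0.  -1.5]
mould_blue [186.4 319.3] 0.57 [ 0.4196 -0.1104  0.    ] d [-0.0032  0.0017 -0.1122]
cheese_yellow [242.2 318. ] 0.97 [ 0.4212 -0.1119  0.12  ] d [-0.0016  0.0002  0.0078]
follower_green [326.3 345.6] 0.95 [ 0.5983 -0.0776  0.    ] d [ 0.1756  0.0345 -0.1122]
rennet [202.3 537.4] 0.6 [0.4367 0.1177 0.    ] d [ 0.014   0.2298 -0.1122]
```

View pics/w6.png

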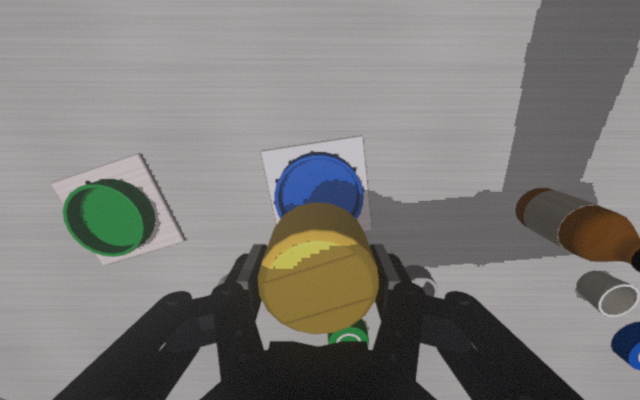

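The blue mould's rim spans cols 274–363 with its top at row ~152; the plate's corners are at (152, 262), (137, 362) and (232, 370), and the held cheese hides the rest. I'll locate the mould from these points.

```bash
python3 - <<'E'
from h import *
cal=get_calibration("wrist")
a,b,c=[ray(cal,q,.006)[:2] for q in ((152,262),(137,362),(232,370))]
print(a,b,c,np.linalg.norm(a-b),np.linalg.norm(b-c),"ctr",(a+c)/2)
img=cv2.imread("pics/w6.png");hsv=cv2.cvtColor(img,cv2.COLOR_BGR2HSV)
m=cv2.inRange(hsv,np.array((100,100,25)),np.array((130,255,255)));m[:,:250]=0;m[:,390:]=0;m[205:]=0
ys,xs=np.nonzero(m);P=np.array([ys,xs]).T
h=cv2.convexHull(np.c_[xs,ys].astype(np.int32)).reshape(-1,2)
h=h[h[:,1]<196]
W=np.array([ray(cal,(v,u),.028)[:2] for u,v in h])
from scipy.optimize import least_squares
f=least_squares(lambda q:np.hypot(*(W-q).T)-.042,[.42,-.11],loss="soft_l1",f_scale=.001);print(f.x,np.abs(f.fun).max())
E
```

```text
[ 0.38298622 -0.16583817] [ 0.36888852 -0.07037644] [ 0.46749817 -0.05697065] 0.09649708382714282 0.09951672244396083 ctr [ 0.42524219 -0.11140441]
[ 0.42316355 -0.11168039] 0.0012237252986705208
```

Request:
{"name": "servo_tool", "arguments": {"targets": [{"hand":0.5,"translation":[-0.001,0,0.03],"rot":[0,0,0]},{"hand":0.5,"translation":[0,0,0.03],"rot":[0,0,0]},{"hand":0.5,"translation":[0,0,0.025],"rot":[0,0,0]},{"hand":0.5,"translation":[0,0,0.012],"rot":[0,0,0]},{"hand":0.5,"translation":[0,0,0.006],"rot":[0,0,0]},{"hand":0.5,"translation":[0,0,0.003],"rot":[0,0,0]},{"hand":0.5,"translation":[0,0,0],"rot":[0,0,0]}]}}

```text
clock: 10.55
tool_pos: [0.4236, -0.1121, 0.0061]
tool_rot: [0.0, 1.0, -0.0, 0.0]
force: [-0.5, -0.7, -1.1]
gripper_width: 0.0568
grasp_force: 43.2
```

Force is still only the cheese's weight. I'll lower 1.5 mm more, then release and lift.

Request:
{"name": "servo_tool", "arguments": {"targets": [{"hand":0.5,"translation":[0,0,0.0015],"rot":[0,0,0]},{"hand":0.5,"translation":[0,0,0],"rot":[0,0,0]},{"hand":1,"translation":[0,0,0],"rot":[0,0,0]},{"hand":1,"translation":[0,0,0],"rot":[0,0,0]},{"hand":1,"translation":[0,0,0],"rot":[0,0,0]},{"hand":1,"translation":[0,0,0],"rot":[0,0,0]},{"hand":1,"translation":[0,0,-0.01],"rot":[0,0,0]},{"hand":1,"translation":[0,0,-0.04],"rot":[0,0,0]}]}}

```text
clock: 11.35
tool_pos: [0.4202, -0.1122, 0.0527]
tool_rot: [0.0, 1.0, -0.0, -0.005]
force: [0.2, -0.7, -0.2]
gripper_width: 0.0851
grasp_force: 0.0
```

Request:
{"name": "servo_tool", "arguments": {"targets": [{"hand":1,"translation":[0,0,-0.04],"rot":[0,0,0]},{"hand":1,"translation":[-0.025,0.03,-0.03],"rot":[0,0,0]},{"hand":1,"translation":[-0.03,0.035,-0.02],"rot":[0,0,0]},{"hand":1,"translation":[-0.03,0.035,0],"rot":[0,0,0]},{"hand":1,"translation":[-0.03,0.035,0],"rot":[0,0,0]},{"hand":1,"translation":[-0.03,0.035,0],"rot":[0,0,0]},{"hand":1,"translation":[0,0,0],"rot":[0,0,0]},{"hand":1,"translation":[0,0,0],"rot":[0,0,0]}]}}

```text
clock: 12.15
tool_pos: [0.5679, 0.0585, 0.1443]
tool_rot: [-0.0, 1.0, -0.0, -0.0]
force: [-0.7, -1.1, -0.3]
gripper_width: 0.0853
grasp_force: 0.0
```

```bash
python3 f.py wrist w7 cy:.4235:-.112:.012 fg:.603:-.077 cw:.62:.09 fb:.615:.285 mb:.423:-.112; python3 w.py w7b cheese_white:0 follower_green:0 follower_blue:0 cheese_yellow:.012; python3 f.py top t7 mb:.422:-.112 mg:.445:-.318 fb:.61:.287
```

```text
12.15 [0.5679 0.0585 0.1443] [-5.e-04  1.e+00 -1.e-04 -5.e-04] 0.0853 [-0.7 -1.1 -0.3]
cy (array([ 0.4283, -0.1096]), 'area ratio 0.74') [-0.1396 -0.1681]
fg (array([ 0.604 , -0.0795]), 'area ratio 0.74') [ 0.0361 -0.138 ]
cw (array([0.6333, 0.081 ]), 'area ratio 1.50') [0.0654 0.0225]
fb (array([0.616 , 0.2834]), 'area ratio 0.90') [0.0481 0.2249]
mb (array([ 0.4355, -0.1048]), 'area ratio 0.52') [-0.1324 -0.1633]
12.2 [0.5673 0.0577 0.1444] [-0.e+00  1.e+00 -1.e-04 -6.e-04] 0.0852 [-0.5  0.3  0.2]
cheese_white [223.6 341.8] 0.58 [0.6193 0.0867 0.    ] d [ 0.052   0.029  -0.1444]
follower_green [208.4 202.2] 0.67 [ 0.5999 -0.0781  0.    ] d [ 0.0326 -0.1357 -0.1444]
follower_blue [221.7 504.2] 0.75 [0.6167 0.2809 0.    ] d [ 0.0494  0.2232 -0.1444]
cheese_yellow [ 35.2 134.4] 0.56 [ 0.4232 -0.1135  0.012 ] d [-0.1441 -0.1711 -0.1324]
12.45 [0.5675 0.0569 0.1449] [6.e-04 1.e+00 1.e-04 1.e-04] 0.0856 [0.4 0.9 0.4]
mb (array([ 0.423 , -0.1133]), 'area ratio 0.90') [-0.1445 -0.1702]
mg (array([ 0.4457, -0.3206]), 'area ratio 0.85') [-0.1218 -0.3775]
fb (array([0.6035, 0.2555]), 'area ratio 0.00') [0.036  0.1986]
```

View pics/w7.png

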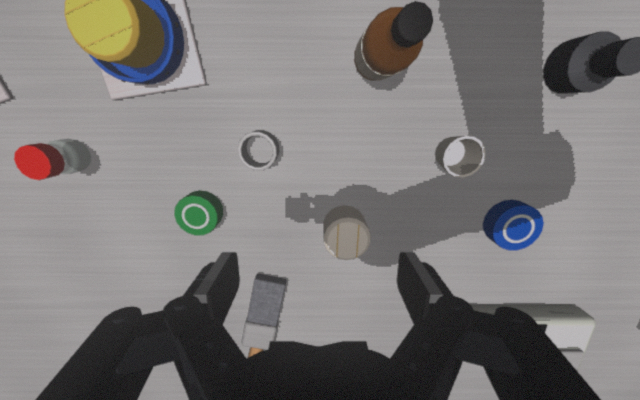

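Yellow cheese sits in the blue mould (top-left). The white cheese is at (235, 346), green follower (214, 197), blue follower (225, 514). Next is the blue follower.

Request:
{"name": "servo_tool", "arguments": {"targets": [{"hand":1,"translation":[-0.01,0.035,0],"rot":[0,0,0]},{"hand":1,"translation":[-0.01,0.04,0],"rot":[0,0,0]},{"hand":1,"translation":[-0.01,0.04,0],"rot":[0,0,0]},{"hand":1,"translation":[-0.01,0.04,0],"rot":[0,0,0]},{"hand":1,"translation":[-0.009,0.04,0],"rot":[0,0,0]},{"hand":1,"translation":[0,0.03,0],"rot":[0,0,0]},{"hand":1,"translation":[0,0,0],"rot":[0,0,0]},{"hand":1,"translation":[0,0,0],"rot":[0,0,0]}]}}

```text
clock: 13.3
tool_pos: [0.6167, 0.2829, 0.1441]
tool_rot: [-0.0, 1.0, -0.0, -0.0]
force: [0.2, 0.3, -0.4]
gripper_width: 0.0853
grasp_force: 0.0
```

```bash
python3 f.py wrist w8 fb:.616:.282; python3 w.py w8b follower_blue:0 weight:0
```

```text
13.3 [0.6167 0.2829 0.1441] [-3.e-04  1.e+00 -3.e-04 -4.e-04] 0.0853 [ 0.2  0.3 -0.4]
fb (array([0.6164, 0.2824]), 'area ratio 0.90') [-0.0003 -0.0005]
13.35 [0.6168 0.2821 0.1443] [ 2.e-04  1.e+00 -2.e-04 -3.e-04] 0.0855 [-0.5 -0.9  0.3]
follower_blue [181.1 316.4] 0.84 [0.6163 0.2806 0.    ] d [-0.0005 -0.0015 -0.1443]
weight [  9.2 343. ] 0.6 [0.4484 0.306  0.    ] d [-0.1684  0.024  -0.1443]
```

Well centred. I'll descend 0.164 m to TCP z = −0.020 and close.

Request:
{"name": "servo_tool", "arguments": {"targets": [{"hand":1,"translation":[0,0,0.04],"rot":[0,0,0]},{"hand":1,"translation":[0,0,0.04],"rot":[0,0,0]},{"hand":1,"translation":[0,0,0.04],"rot":[0,0,0]},{"hand":1,"translation":[0,0,0.025],"rot":[0,0,0]},{"hand":1,"translation":[0,0,0.013],"rot":[0,0,0]},{"hand":1,"translation":[0,0,0.006],"rot":[0,0,0]},{"hand":1,"translation":[0,0,0],"rot":[0,0,0]}]}}

```text
clock: 14.2
tool_pos: [0.6176, 0.2826, -0.0192]
tool_rot: [0.0, 1.0, 0.0, 0.0]
force: [-0.1, -0.4, -0.1]
gripper_width: 0.0853
grasp_force: 0.0
```

Request:
{"name": "servo_tool", "arguments": {"targets": [{"hand":0.5,"translation":[0,0,0],"rot":[0,0,0]},{"hand":0.5,"translation":[0,0,0],"rot":[0,0,0]},{"hand":0.5,"translation":[0,0,0],"rot":[0,0,0]},{"hand":0.5,"translation":[0,0,0],"rot":[0,0,0]},{"hand":0.5,"translation":[0,0,0],"rot":[0,0,0]}], "force": 40}}

```text
clock: 14.7
tool_pos: [0.6182, 0.2836, -0.0175]
tool_rot: [-0.0, 1.0, 0.001, 0.002]
force: [-1.8, -0.2, 6.6]
gripper_width: 0.0546
grasp_force: 42.9
```

Request:
{"name": "servo_tool", "arguments": {"targets": [{"hand":0.5,"translation":[0,0,-0.01],"rot":[0,0,0]},{"hand":0.5,"translation":[0,0,-0.03],"rot":[0,0,0]},{"hand":0.5,"translation":[0,0,-0.04],"rot":[0,0,0]},{"hand":0.5,"translation":[0,0,-0.04],"rot":[0,0,0]},{"hand":0.5,"translation":[0,0,-0.03],"rot":[0,0,0]},{"hand":0.5,"translation":[0,0,0],"rot":[0,0,0]},{"hand":0.5,"translation":[0,0,0],"rot":[0,0,0]}]}}

```text
clock: 15.4
tool_pos: [0.6168, 0.2829, 0.1313]
tool_rot: [0.0, 1.0, 0.001, 0.0]
force: [-0.0, 0.2, -0.7]
gripper_width: 0.0545
grasp_force: 42.5
```

```bash
python3 w.py w9 follower_blue:.15; python3 - <<'E'
from h import *
cv2.imwrite("pics/w9c.png",np.vstack([cv2.resize(cv2.imread("pics/w9.png")[180:320,180:460],None,fx=2.2,fy=2.2),cv2.resize(read_camera("scene")[60:180,330:525],(616,290))]))
E
```

```text
15.4 [0.6168 0.2829 0.1313] [3.e-04 1.e+00 7.e-04 3.e-04] 0.0545 [-0.   0.2 -0.7]
follower_blue [250.2 316.8] 0.89 [0.6147 0.2824 0.15  ] d [-0.0021 -0.0005  0.0187]
```

View pics/w9c.png

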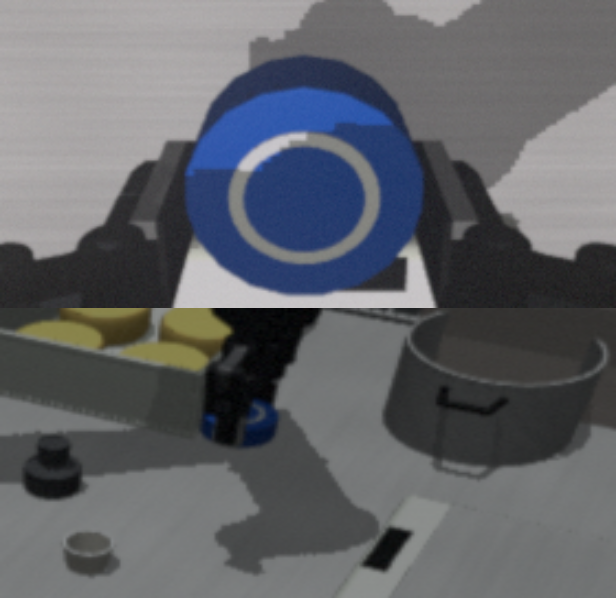

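The disc is held level between the pads. I'll carry it to beside the blue mould and locate the cheese before placing.

Request:
{"name": "servo_tool", "arguments": {"targets": [{"hand":0.5,"translation":[0.008,-0.025,0],"rot":[0,0,0]},{"hand":0.5,"translation":[0.013,-0.045,0],"rot":[0,0,0]},{"hand":0.5,"translation":[0.013,-0.045,0],"rot":[0,0,0]},{"hand":0.5,"translation":[0.013,-0.045,0],"rot":[0,0,0]},{"hand":0.5,"translation":[0.013,-0.045,0],"rot":[0,0,0]},{"hand":0.5,"translation":[0.013,-0.045,0],"rot":[0,0,0]},{"hand":0.5,"translation":[0.013,-0.045,0],"rot":[0,0,0]},{"hand":0.5,"translation":[0.013,-0.045,0],"rot":[0,0,0]}]}}

```text
clock: 16.35
tool_pos: [0.5164, -0.0589, 0.1293]
tool_rot: [-0.0, 1.0, -0.0, -0.001]
force: [0.8, -0.8, 0.4]
gripper_width: 0.0545
grasp_force: 42.4
```

Request:
{"name": "servo_tool", "arguments": {"targets": [{"hand":0.5,"translation":[0.013,-0.035,0],"rot":[0,0,0]},{"hand":0.5,"translation":[0.005,-0.02,0],"rot":[0,0,0]},{"hand":0.5,"translation":[0,0,0],"rot":[0,0,0]},{"hand":0.5,"translation":[0,0,0],"rot":[0,0,0]}]}}

```text
clock: 16.75
tool_pos: [0.4996, -0.1124, 0.1296]
tool_rot: [0.001, 1.0, -0.0, -0.001]
force: [0.3, -0.2, -0.1]
gripper_width: 0.0545
grasp_force: 42.5
```

```bash
python3 w.py w10b cheese_yellow:.012 mould_blue:0 follower_blue:.15; python3 f.py wrist w10 cy:.4235:-.112:.012 fb:.498:-.113:.15
```

```text
16.75 [ 0.4996 -0.1124  0.1296] [ 6.e-04  1.e+00 -0.e+00 -8.e-04] 0.0545 [ 0.3 -0.2 -0.1]
cheese_yellow [112.8 317.2] 0.88 [ 0.4242 -0.1127  0.012 ] d [-0.0754 -0.0003 -0.1176]
mould_blue [125.1 542.5] 0.7 [0.4365 0.1164 0.    ] d [-0.0631  0.2289 -0.1296]
follower_blue [247.4 319. ] 0.83 [ 0.4948 -0.1116  0.15  ] d [-0.0048  0.0008  0.0204]
follower_blue [137.3 121.3] 0.57 [ 0.4333 -0.2103  0.15  ] d [-0.0663 -0.0979  0.0204]
16.95 [ 0.5003 -0.1113  0.1301] [-7.e-04  1.e+00 -0.e+00 -3.e-04] 0.0546 [ 0.6 -0.5  0.1]
cy (array([ 0.423 , -0.1116]), 'area ratio 0.91') [-0.0773 -0.0003]
fb (array([ 0.4967, -0.1111]), 'area ratio 0.90') [-0.0036  0.0002]
```

View pics/w10.png

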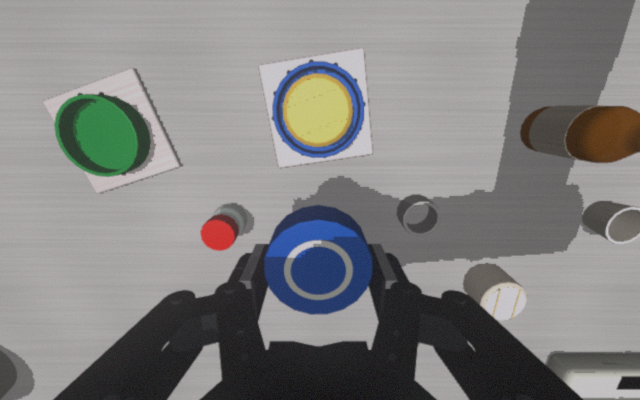

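The yellow cheese is centred in the mould at (108, 318), and the disc is held level at (260, 319). I'll place it, aiming TCP x = 0.425.

Request:
{"name": "servo_tool", "arguments": {"targets": [{"hand":0.5,"translation":[0.02,0,0],"rot":[0,0,0]},{"hand":0.5,"translation":[0.03,0,0],"rot":[0,0,0]},{"hand":0.5,"translation":[0.025,0,0.01],"rot":[0,0,0]},{"hand":0.5,"translation":[0,0,0.03],"rot":[0,0,0]},{"hand":0.5,"translation":[0,0,0.03],"rot":[0,0,0]},{"hand":0.5,"translation":[0,0,0.015],"rot":[0,0,0]},{"hand":0.5,"translation":[0,0,0.002],"rot":[0,0,0]},{"hand":0.5,"translation":[0,0,0],"rot":[0,0,0]}]}}

```text
clock: 17.8
tool_pos: [0.4254, -0.1118, 0.0435]
tool_rot: [-0.0, 1.0, -0.0, -0.0]
force: [0.5, -0.1, 0.0]
gripper_width: 0.0542
grasp_force: 42.5
```

Request:
{"name": "servo_tool", "arguments": {"targets": [{"hand":0.5,"translation":[0,0,0.002],"rot":[0,0,0]},{"hand":0.5,"translation":[0,0,0],"rot":[0,0,0]}]}}

```text
clock: 18.0
tool_pos: [0.4257, -0.112, 0.0421]
tool_rot: [-0.0, 1.0, 0.0, 0.001]
force: [0.4, -0.2, -1.9]
gripper_width: 0.0548
grasp_force: 42.5
```

```bash
python3 f.py wrist w11 fb:.423:-.112:.058; python3 w.py w11b follower_blue:.058; python3 - <<'E'
from h import *
cv2.imwrite("pics/s11.png",cv2.resize(read_camera("scene")[170:290,180:330],None,fx=4,fy=4))
E
```

```text
18.0 [ 0.4257 -0.112   0.0421] [-1.e-04  1.e+00  1.e-04  9.e-04] 0.0548 [ 0.4 -0.2 -1.9]
fb (array([ 0.4113, -0.1115]), 'area ratio 1.45') [-0.0144  0.0005]
18.05 [ 0.4256 -0.112   0.0421] [0.e+00 1.e+00 1.e-04 8.e-04] 0.0548 [ 0.5 -0.6 -1.4]
follower_blue [250.6 320.6] 0.89 [ 0.4253 -0.1103  0.058 ] d [-0.0003  0.0018  0.0159]
follower_blue [228.8 601. ] 0.62 [0.4112 0.0507 0.058 ] d [-0.0144  0.1627  0.0159]
```

View pics/s11.png

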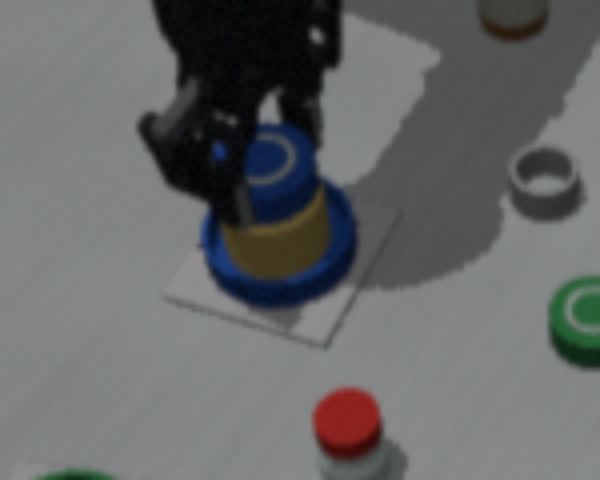

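The disc is just above the cheese and looks centred. I'll lower to contact.

Request:
{"name": "servo_tool", "arguments": {"targets": [{"hand":0.5,"translation":[0,0,0.001],"rot":[0,0,0]},{"hand":0.5,"translation":[0,0,0.001],"rot":[0,0,0]},{"hand":0.5,"translation":[0,0,0],"rot":[0,0,0]}]}}

```text
clock: 18.5
tool_pos: [0.4253, -0.1122, 0.0404]
tool_rot: [-0.0, 1.0, -0.0, 0.0]
force: [-1.2, 1.0, 8.6]
gripper_width: 0.0548
grasp_force: 43.4
```

Request:
{"name": "servo_tool", "arguments": {"targets": [{"hand":0.5,"translation":[0,0,0.001],"rot":[0,0,0]},{"hand":0.5,"translation":[0,0,0],"rot":[0,0,0]}]}}

```text
clock: 18.7
tool_pos: [0.4254, -0.1122, 0.0403]
tool_rot: [-0.0, 1.0, -0.0, 0.0]
force: [-5.9, 3.2, 16.8]
gripper_width: 0.0546
grasp_force: 44.3
```

Contact. I'll ease back 2 mm, open and lift.

Request:
{"name": "servo_tool", "arguments": {"targets": [{"hand":0.5,"translation":[0,0,-0.002],"rot":[0,0,0]},{"hand":0.75,"translation":[0,0,0],"rot":[0,0,0]},{"hand":0.85,"translation":[0,0,0],"rot":[0,0,0]},{"hand":1,"translation":[0,0,0],"rot":[0,0,0]},{"hand":1,"translation":[0,0,0],"rot":[0,0,0]},{"hand":1,"translation":[0,0,-0.02],"rot":[0,0,0]},{"hand":1,"translation":[0,0,-0.04],"rot":[0,0,0]},{"hand":1,"translation":[-0.02,0,-0.04],"rot":[0,0,0]}]}}

```text
clock: 19.5
tool_pos: [0.4422, -0.1123, 0.1407]
tool_rot: [0.0, 1.0, 0.0, -0.002]
force: [1.7, -0.5, -0.1]
gripper_width: 0.085
grasp_force: 0.0
```

Request:
{"name": "servo_tool", "arguments": {"targets": [{"hand":1,"translation":[-0.03,0,0],"rot":[0,0,0]},{"hand":1,"translation":[-0.03,0.01,0],"rot":[0,0,0]},{"hand":1,"translation":[0,0,0],"rot":[0,0,0]},{"hand":1,"translation":[0,0,0],"rot":[0,0,0]}]}}

```text
clock: 19.9
tool_pos: [0.5046, -0.102, 0.1396]
tool_rot: [0.0, 1.0, 0.0, -0.001]
force: [-0.4, -0.3, 0.4]
gripper_width: 0.0854
grasp_force: 0.0
```

```bash
cat > ring.py <<'E'
# white ring on a disc's top -> disc centre; plus coloured silhouettes
from h import *
import sys
s=telemetry.observe();cal=get_calibration("wrist");img=read_camera("wrist");cv2.imwrite(f"pics/{sys.argv[1]}.png",img)
x,y,zt,n=float(sys.argv[2]),float(sys.argv[3]),float(sys.argv[4]),sys.argv[5]
c=proj(cal,[x,y,zt]);e=proj(cal,[x,y+.027,zt]);R=int(abs(e[1]-c[1])*1.5)
hsv=cv2.cvtColor(img,cv2.COLOR_BGR2HSV);m=cv2.inRange(hsv,np.array(OBJ[n][0]),np.array(OBJ[n][1]))
k=np.zeros_like(m);cv2.circle(k,(int(c[1]),int(c[0])),R,255,-1);m&=k
cs,h=cv2.findContours(m,cv2.RETR_CCOMP,cv2.CHAIN_APPROX_NONE)
for q,hh in zip(cs,h[0]):
    if cv2.contourArea(q)>100:
        M=cv2.moments(q);o=(M['m01']/M['m00'],M['m10']/M['m00'])
        print("hole" if hh[3]>=0 else "outer",np.round(o,1),"centre",ray(cal,o,zt).round(4)[:2],"diam mm",round(2000*np.sqrt(M['m00']/np.pi)*np.linalg.norm(ray(cal,c,zt)-ray(cal,e,zt))/abs(e[1]-c[1]),1))
E
python3 ring.py w12 .423 -.112 .08 fb; python3 f.py wrist w13 cy:.4235:-.112:.012; python3 w.py w13b follower_blue:.058 mould_blue:0
```

```text
outer [105.4 304.4] centre [ 0.4228 -0.112 ] diam mm 27.5
outer [104.4 308. ] centre [ 0.4221 -0.1093] diam mm 68.0
hole [105.2 304.4] centre [ 0.4226 -0.112 ] diam mm 36.8
19.95 [ 0.504  -0.1022  0.1396] [ 2.0e-04  1.0e+00  0.0e+00 -1.1e-03] 0.0854 [-0.   0.6 -0.4]
cy None None
20.0 [ 0.5038 -0.1023  0.1398] [ 2.e-04  1.e+00  0.e+00 -1.e-03] 0.0854 [-0.   0.   0.1]
follower_blue [105.3 305.7] 0.65 [ 0.4218 -0.1122  0.058 ] d [-0.082  -0.0099 -0.0818]
```

The blue follower is on the cheese at (0.423, −0.112), its ring showing as a full circle. Next is the weight.

Request:
{"name": "servo_tool", "arguments": {"targets": [{"hand":1,"translation":[0,0.025,-0.03],"rot":[0,0,0]},{"hand":1,"translation":[0.006,0.045,0],"rot":[0,0,0]},{"hand":1,"translation":[0.006,0.045,0],"rot":[0,0,0]},{"hand":1,"translation":[0.006,0.045,0],"rot":[0,0,0]},{"hand":1,"translation":[0.006,0.045,0],"rot":[0,0,0]},{"hand":1,"translation":[0.006,0.045,0],"rot":[0,0,0]},{"hand":1,"translation":[0.006,0.045,0],"rot":[0,0,0]},{"hand":1,"translation":[0.006,0.045,0],"rot":[0,0,0]}]}}

```text
clock: 20.95
tool_pos: [0.4622, 0.2392, 0.1708]
tool_rot: [0.0, 1.0, 0.0, 0.0]
force: [0.2, -0.3, 0.8]
gripper_width: 0.0853
grasp_force: 0.0
```

Request:
{"name": "servo_tool", "arguments": {"targets": [{"hand":1,"translation":[0.006,0.045,0],"rot":[0,0,0]},{"hand":1,"translation":[0.006,0.02,0],"rot":[0,0,0]},{"hand":1,"translation":[0,0,0],"rot":[0,0,0]},{"hand":1,"translation":[0,0,0],"rot":[0,0,0]}]}}

```text
clock: 21.35
tool_pos: [0.4506, 0.3025, 0.1702]
tool_rot: [-0.0, 1.0, -0.0, -0.0]
force: [-1.0, -0.4, -0.4]
gripper_width: 0.0853
grasp_force: 0.0
```

```bash
python3 w.py w14 weight:0; python3 f.py wrist w15 w:.447:.303; python3 - <<'E'
from h import *
img=cv2.imread("pics/w15.png");cal=get_calibration("wrist");c=proj(cal,[.447,.303,.062]);print(c)
r0,c0=int(c[0])-70,int(c[1])-80;print("crop origin",r0,c0)
cv2.imwrite("pics/w15c.png",cv2.resize(cv2.convertScaleAbs(img[max(r0,0):r0+140,c0:c0+160],alpha=2),None,fx=4,fy=4))
E
```

```text
21.35 [0.4506 0.3025 0.1702] [-3.e-04  1.e+00 -3.e-04 -3.e-04] 0.0853 [-1.  -0.4 -0.4]
weight [177.1 322.7] 0.88 [0.4518 0.3086 0.    ] d [ 0.0012  0.0062 -0.1702]
21.45 [0.451  0.3016 0.1704] [ 6.e-04  1.e+00 -2.e-04 -2.e-04] 0.0855 [ 0.1 -0.5  0.2]
w (array([0.4463, 0.3108]), 'area ratio 0.07') [-0.0047  0.0092]
[np.float64(186.52904162334409), np.float64(319.06023351192)]
crop origin 116 239
```

View pics/w15c.png

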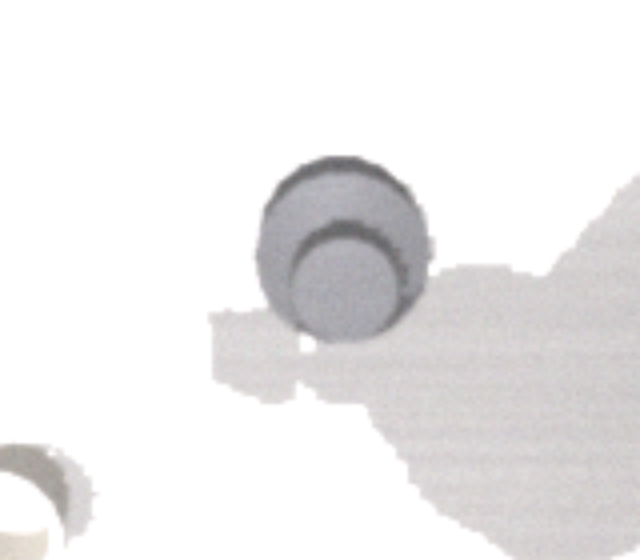

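The knob's top is centred at pixel (188, 325.2) and the base's top at about (179, 324.5).

```bash
python3 - <<'E'
from h import *
cal=get_calibration("wrist");print(ray(cal,(188,325.2),.062),ray(cal,(179.3,324.6),.03),telemetry.observe()["tool_pos"])
E
```

```text
[0.44855448 0.3092223  0.062     ] [0.44766379 0.30937297 0.03      ] [0.45121223 0.30152051 0.17051178]
```

Request:
{"name": "servo_tool", "arguments": {"targets": [{"hand":1,"translation":[0.003,0.0075,0.03],"rot":[0,0,0]},{"hand":1,"translation":[0,0,0.04],"rot":[0,0,0]},{"hand":1,"translation":[0,0,0.04],"rot":[0,0,0]},{"hand":1,"translation":[0,0,0.03],"rot":[0,0,0]},{"hand":1,"translation":[0,0,0.01],"rot":[0,0,0]},{"hand":1,"translation":[0,0,0],"rot":[0,0,0]}]}}

```text
clock: 22.1
tool_pos: [0.448, 0.309, 0.0195]
tool_rot: [0.001, 1.0, -0.001, -0.001]
force: [-0.2, -0.6, 0.9]
gripper_width: 0.0853
grasp_force: 0.0
```

Request:
{"name": "servo_tool", "arguments": {"targets": [{"hand":0.2,"translation":[0,0,0],"rot":[0,0,0]},{"hand":0.2,"translation":[0,0,0],"rot":[0,0,0]},{"hand":0.2,"translation":[0,0,0],"rot":[0,0,0]},{"hand":0.2,"translation":[0,0,0],"rot":[0,0,0]},{"hand":0.2,"translation":[0,0,0],"rot":[0,0,0]},{"hand":0.2,"translation":[0,0,0],"rot":[0,0,0]},{"hand":0.2,"translation":[0,0,0],"rot":[0,0,0]}], "force": 60}}

```text
clock: 22.8
tool_pos: [0.4484, 0.3102, 0.0216]
tool_rot: [-0.0, 1.0, 0.0, 0.0]
force: [-0.6, -2.4, 6.4]
gripper_width: 0.0261
grasp_force: 58.6
```

Request:
{"name": "servo_tool", "arguments": {"targets": [{"hand":0.2,"translation":[0,0,-0.01],"rot":[0,0,0]},{"hand":0.2,"translation":[0,0,-0.03],"rot":[0,0,0]},{"hand":0.2,"translation":[0,0,-0.04],"rot":[0,0,0]},{"hand":0.2,"translation":[0,0,-0.04],"rot":[0,0,0]},{"hand":0.2,"translation":[0,0,-0.03],"rot":[0,0,0]},{"hand":0.2,"translation":[0,0,-0.01],"rot":[0,0,0]},{"hand":0.2,"translation":[0,0,0],"rot":[0,0,0]},{"hand":0.2,"translation":[0,0,0],"rot":[0,0,0]}]}}

```text
clock: 23.6
tool_pos: [0.4466, 0.3093, 0.178]
tool_rot: [0.0, 1.0, -0.001, -0.002]
force: [-1.1, 0.0, -6.3]
gripper_width: 0.0257
grasp_force: 60.3
```

```bash
python3 w.py w16 weight:.16; python3 -c "
from h import *
for d in models.pinpoint('scene','weight')[:2]: print(d)
c=get_calibration('scene')
for z in (.14,.15,.16,.17): print(z,np.round(proj(c,[.448,.309,z]),1))"
```

```text
23.6 [0.4466 0.3093 0.178 ] [ 5.0e-04  1.0e+00 -1.3e-03 -2.0e-03] 0.0257 [-1.1  0.  -6.3]
weight [225.9 312.6] 0.59 [0.4455 0.3057 0.16  ] d [-0.0011 -0.0036 -0.018 ]
{'centre': [136.5, 348.0], 'confidence': 0.66}
0.14 [ 89.  347.1]
0.15 [ 85.5 347.2]
0.16 [ 82.  347.3]
0.17 [ 78.5 347.5]
```

Request:
{"name": "servo_tool", "arguments": {"targets": [{"hand":0.2,"translation":[0,-0.02,0],"rot":[0,0,0]},{"hand":0.2,"translation":[0.002,-0.035,0],"rot":[0,0,0]},{"hand":0.2,"translation":[0.002,-0.04,0],"rot":[0,0,0]},{"hand":0.2,"translation":[0.002,-0.04,0],"rot":[0,0,0]},{"hand":0.2,"translation":[0.002,-0.04,0],"rot":[0,0,0]},{"hand":0.2,"translation":[0.002,-0.04,0],"rot":[0,0,0]},{"hand":0.2,"translation":[0.002,-0.04,0],"rot":[0,0,0]},{"hand":0.2,"translation":[0.002,-0.04,0],"rot":[0,0,0]}]}}

```text
clock: 24.55
tool_pos: [0.4329, 0.0132, 0.1798]
tool_rot: [0.0, 1.0, -0.0, -0.001]
force: [0.5, -1.3, -5.6]
gripper_width: 0.0258
grasp_force: 60.4
```

Request:
{"name": "servo_tool", "arguments": {"targets": [{"hand":0.2,"translation":[0.002,-0.04,0],"rot":[0,0,0]},{"hand":0.2,"translation":[0.002,-0.035,0],"rot":[0,0,0]},{"hand":0.2,"translation":[0.002,-0.03,0],"rot":[0,0,0]},{"hand":0.2,"translation":[0.002,-0.021,0],"rot":[0,0,0]},{"hand":0.2,"translation":[0,0,0],"rot":[0,0,0]},{"hand":0.2,"translation":[0,0,0],"rot":[0,0,0]},{"hand":0.2,"translation":[0,0,0],"rot":[0,0,0]}]}}

```text
clock: 25.25
tool_pos: [0.4257, -0.1104, 0.1801]
tool_rot: [-0.0, 1.0, 0.0, -0.0]
force: [-0.1, 0.3, -5.5]
gripper_width: 0.0259
grasp_force: 60.7
```

```bash
python3 w.py w17 weight:.16 rennet:0 follower_blue:.058
```

```text
25.25 [ 0.4257 -0.1104  0.1801] [-1.e-04  1.e+00  1.e-04 -3.e-04] 0.0259 [-0.1  0.3 -5.5]
weight [226.5 313.6] 0.83 [ 0.426  -0.1132  0.16  ] d [ 0.0003 -0.0029 -0.0201]
rennet [181.9 498.9] 0.64 [0.4354 0.1206 0.    ] d [ 0.0097  0.2309 -0.1801]
follower_blue [185.8 315.9] 0.75 [ 0.4245 -0.1122  0.058 ] d [-0.0012 -0.0018 -0.1221]
```

View pics/w17.png

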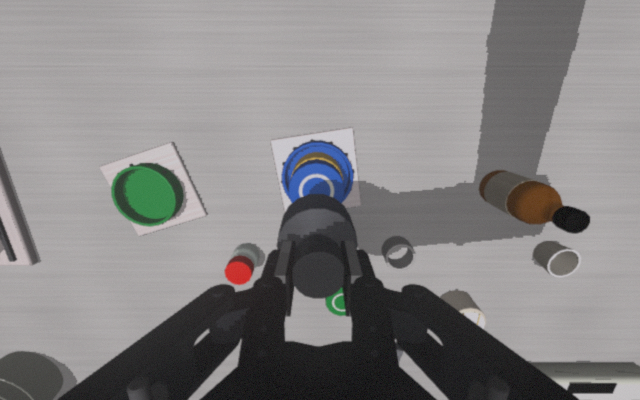

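The weight hangs upright and centred in the pads at col 317.5, with the blue follower's ring visible behind it at (187, 317). I'll lower it onto the follower.

Request:
{"name": "servo_tool", "arguments": {"targets": [{"hand":0.2,"translation":[0.003,-0.0015,0.02],"rot":[0,0,0]},{"hand":0.2,"translation":[0,0,0.025],"rot":[0,0,0]},{"hand":0.2,"translation":[0,0,0.02],"rot":[0,0,0]},{"hand":0.2,"translation":[0,0,0.009],"rot":[0,0,0]},{"hand":0.2,"translation":[0,0,0.003],"rot":[0,0,0]},{"hand":0.2,"translation":[0,0,0],"rot":[0,0,0]},{"hand":0.2,"translation":[0,0,0],"rot":[0,0,0]}]}}

```text
clock: 26.15
tool_pos: [0.4241, -0.1121, 0.1044]
tool_rot: [-0.0, 1.0, -0.0, 0.001]
force: [-0.0, 0.3, -5.3]
gripper_width: 0.0261
grasp_force: 60.7
```

Request:
{"name": "servo_tool", "arguments": {"targets": [{"hand":0.2,"translation":[0,0,0.001],"rot":[0,0,0]},{"hand":0.2,"translation":[0,0,0.001],"rot":[0,0,0]},{"hand":0.2,"translation":[0,0,0],"rot":[0,0,0]}]}}

```text
clock: 26.45
tool_pos: [0.4234, -0.1122, 0.1018]
tool_rot: [0.0, 1.0, 0.0, 0.001]
force: [0.5, 0.0, -4.5]
gripper_width: 0.0259
grasp_force: 60.8
```

Request:
{"name": "servo_tool", "arguments": {"targets": [{"hand":0.2,"translation":[0,0,0.001],"rot":[0,0,0]},{"hand":0.2,"translation":[0,0,0],"rot":[0,0,0]},{"hand":0.2,"translation":[0,0,0],"rot":[0,0,0]}]}}

```text
clock: 26.75
tool_pos: [0.4239, -0.1122, 0.1015]
tool_rot: [-0.0, 1.0, -0.0, 0.001]
force: [-1.1, 1.4, 5.8]
gripper_width: 0.0258
grasp_force: 61.7
```

Request:
{"name": "servo_tool", "arguments": {"targets": [{"hand":0.2,"translation":[0,0,0.001],"rot":[0,0,0]},{"hand":0.2,"translation":[0,0,0],"rot":[0,0,0]},{"hand":0.2,"translation":[0,0,0],"rot":[0,0,0]}]}}

```text
clock: 27.05
tool_pos: [0.4245, -0.1123, 0.1014]
tool_rot: [-0.0, 1.0, -0.0, 0.002]
force: [-2.9, 1.8, 12.3]
gripper_width: 0.0259
grasp_force: 62.3
```

In contact. I'll ease off, release and lift.

Request:
{"name": "servo_tool", "arguments": {"targets": [{"hand":0.2,"translation":[0,0,-0.0015],"rot":[0,0,0]},{"hand":0.4,"translation":[0,0,0],"rot":[0,0,0]},{"hand":0.6,"translation":[0,0,0],"rot":[0,0,0]},{"hand":1,"translation":[0,0,0],"rot":[0,0,0]},{"hand":1,"translation":[0,0,0],"rot":[0,0,0]},{"hand":1,"translation":[0,0,0],"rot":[0,0,0]},{"hand":1,"translation":[0,0,-0.02],"rot":[0,0,0]},{"hand":1,"translation":[0,0,-0.03],"rot":[0,0,0]}]}}

```text
clock: 27.85
tool_pos: [0.4216, -0.1122, 0.15]
tool_rot: [0.0, 1.0, -0.0, -0.003]
force: [0.9, -0.0, 0.8]
gripper_width: 0.0853
grasp_force: 0.0
```

Request:
{"name": "servo_tool", "arguments": {"targets": [{"hand":1,"translation":[0,0,-0.04],"rot":[0,0,0]},{"hand":1,"translation":[-0.03,0.03,0],"rot":[0,0,0]},{"hand":1,"translation":[-0.035,0.035,0],"rot":[0,0,0]},{"hand":1,"translation":[-0.035,0.035,0],"rot":[0,0,0]},{"hand":1,"translation":[-0.035,0.035,0],"rot":[0,0,0]},{"hand":1,"translation":[-0.035,0.035,0.03],"rot":[0,0,0]},{"hand":1,"translation":[-0.025,0.028,0.03],"rot":[0,0,0]},{"hand":1,"translation":[0,0,0],"rot":[0,0,0]}]}}

```text
clock: 28.65
tool_pos: [0.6127, 0.0834, 0.128]
tool_rot: [-0.001, 1.0, -0.001, -0.005]
force: [-0.9, -0.8, -1.0]
gripper_width: 0.0852
grasp_force: 0.0
```

```bash
python3 w.py w18 cheese_white:0 weight:.08 follower_blue:.058;python3 - <<'E'
from h import *
cal=get_calibration("scene");read_camera("scene")
for n,p in (("weight",[.4233,-.112,.08]),("follower_blue",[.423,-.112,.058])):
    print(n,np.round(proj(cal,p),1),[(np.round(d["centre"],1),round(d["confidence"],2)) for d in models.pinpoint("scene",n)])
img=cv2.imread("pics/w18.png");cal=get_calibration("wrist");c=proj(cal,[.62,.087,.046]);print("exp",c)
hsv=cv2.cvtColor(img,cv2.COLOR_BGR2HSV);w=hsv[int(c[0])-60:int(c[0])+40:10,int(c[1])-60:int(c[1])+60:10]
print(w[...,1]);print(w[...,2])
E
```

```text
28.65 [0.6127 0.0834 0.128 ] [-0.001   1.     -0.0013 -0.0049] 0.0852 [-0.9 -0.8 -1. ]
cheese_white [193.3 326. ] 0.92 [0.6205 0.0923 0.    ] d [ 0.0077  0.0089 -0.128 ]
weight [209.4 245.2] [(array([213. , 241.6]), 0.6)]
follower_blue [216.3 246.5] [(array([219.2, 247.9]), 0.59), (array([252.9, 329.1]), 0.15)]
exp [np.float64(202.02934094037022), np.float64(324.4623672834817)]
[[ 5  6  7  5  5  7  8  2  5  5  7  7]
 [ 5  6  3  5  7  5  6  8  5  3  8  2]
 [ 5  8  6  8  9  6  8  5  3  5  7  3]
 [ 7  7  7  5  6  5 26  5  5  8  3  3]
 [ 3  5  5  5 19 27 23 26  8  6  5  5]
 [ 3  6  7  6 21 25  4  3 28  7  8  6]
 [ 7  7  9 10  4 24  4 10 28  0 10 10]
 [ 3  8  7  5 23 40 26 48 27  5  5  5]
 [ 3  7  2  3  7 36 30 64  5  3  0  5]
 [ 2  8  3  7  6  6  7  5  7 10 13  5]]
[[159 159 155 157 155 156 157 155 155 155 155 156]
 [155 157 154 156 155 155 159 155 154 153 155 153]
 [158 159 160 160 162 158 160 157 154 155 156 152]
 [156 156 156 157 160 149  98 152 156 163 156 155]
 [154 157 156 157 106 177 186 175 101 157 157 157]
 [154 158 156 157 184 186 186 185 174 106 101 130]
 [150 153 115 103 186 184 184 176 148 101  99 102]
 [153 155 103 104 142 147 147 142 141 102 100 100]
 [155 155 105 100 104 143 143 136 106 100 102 100]
 [150 154 154 154 158 158 155 105 103 104 102 101]]
```

```bash
cat > cw.py <<'E'
from h import *
import sys
q0=(float(sys.argv[1]),float(sys.argv[2]));dz=float(sys.argv[3])
s=telemetry.observe();cal=get_calibration("wrist");img=read_camera("wrist")
hsv=cv2.cvtColor(cv2.medianBlur(img,5),cv2.COLOR_BGR2HSV)
m=((hsv[...,1]>13)|(hsv[...,2]>170)).astype(np.uint8)*255
OBJ["m"]=((0,0,200),(180,255,255),.025,0,.046)
M=cv2.cvtColor(m,cv2.COLOR_GRAY2BGR);M=cv2.morphologyEx(M,cv2.MORPH_OPEN,np.ones((5,5)))
f=fit(cal,M,"m",q0,dz,.042);print(np.round(s["tool_pos"],4),f,(f[0]-np.array(s["tool_pos"])[:2]).round(4))
E
python3 cw.py .62 .09 0
```

```text
[0.6134 0.0803 0.137 ] (array([0.6189, 0.0891]), 'area ratio 0.90') [0.0055 0.0088]
```

Request:
{"name": "servo_tool", "arguments": {"targets": [{"hand":1,"translation":[-0.0055,0.009,0.02],"rot":[0,0,0]},{"hand":1,"translation":[0,0,0.04],"rot":[0,0,0]},{"hand":1,"translation":[0,0,0.04],"rot":[0,0,0]},{"hand":1,"translation":[0,0,0.03],"rot":[0,0,0]},{"hand":1,"translation":[0,0,0.012],"rot":[0,0,0]},{"hand":1,"translation":[0,0,0],"rot":[0,0,0]},{"hand":1,"translation":[0,0,0],"rot":[0,0,0]}]}}

```text
clock: 29.75
tool_pos: [0.6202, 0.0902, -0.0052]
tool_rot: [-0.0, 1.0, 0.0, 0.002]
force: [0.6, -0.1, 0.4]
gripper_width: 0.0847
grasp_force: 0.0
```

Request:
{"name": "servo_tool", "arguments": {"targets": [{"hand":0.4,"translation":[0,0,0],"rot":[0,0,0]},{"hand":0.4,"translation":[0,0,0],"rot":[0,0,0]},{"hand":0.4,"translation":[0,0,0],"rot":[0,0,0]},{"hand":0.4,"translation":[0,0,0],"rot":[0,0,0]},{"hand":0.4,"translation":[0,0,0],"rot":[0,0,0]},{"hand":0.4,"translation":[0,0,0],"rot":[0,0,0]}], "force": 40}}

```text
clock: 30.35
tool_pos: [0.6199, 0.0904, -0.0052]
tool_rot: [-0.0, 1.0, 0.0, 0.001]
force: [-1.1, 0.0, 5.7]
gripper_width: 0.0489
grasp_force: 41.9
```

Request:
{"name": "servo_tool", "arguments": {"targets": [{"hand":0.4,"translation":[0,0,-0.02],"rot":[0,0,0]},{"hand":0.4,"translation":[0,0,-0.04],"rot":[0,0,0]},{"hand":0.4,"translation":[0,0,-0.04],"rot":[0,0,0]},{"hand":0.4,"translation":[0,-0.02,-0.03],"rot":[0,0,0]},{"hand":0.4,"translation":[0.005,-0.04,0],"rot":[0,0,0]},{"hand":0.4,"translation":[0.005,-0.045,0],"rot":[0,0,0]},{"hand":0.4,"translation":[0.005,-0.045,0],"rot":[0,0,0]},{"hand":0.4,"translation":[0.005,-0.045,0],"rot":[0,0,0]}]}}

```text
clock: 31.15
tool_pos: [0.5981, -0.1063, 0.1232]
tool_rot: [-0.0, 1.0, 0.0, 0.0]
force: [0.8, -0.1, -0.5]
gripper_width: 0.0489
grasp_force: 41.7
```

Request:
{"name": "servo_tool", "arguments": {"targets": [{"hand":0.4,"translation":[0.005,-0.045,0],"rot":[0,0,0]},{"hand":0.4,"translation":[0.015,-0.045,0],"rot":[0,0,0]},{"hand":0.4,"translation":[0.02,-0.045,0],"rot":[0,0,0]},{"hand":0.4,"translation":[0.02,-0.04,0],"rot":[0,0,0]},{"hand":0.4,"translation":[0.02,-0.04,0],"rot":[0,0,0]},{"hand":0.4,"translation":[0,0,0],"rot":[0,0,0]},{"hand":0.4,"translation":[0,0,0],"rot":[0,0,0]}]}}

```text
clock: 31.85
tool_pos: [0.5178, -0.3209, 0.1228]
tool_rot: [0.001, 1.0, 0.0, -0.0]
force: [-0.0, -0.3, 0.0]
gripper_width: 0.0488
grasp_force: 41.8
```

```bash
python3 f.py wrist w19 mg:.446:-.319; python3 w.py w20 mould_green:0 cheese_white:.13; python3 - <<'E'
from h import *
from scipy.optimize import least_squares
cal=get_calibration("wrist");img=cv2.imread("pics/w20.png");hsv=cv2.cvtColor(img,cv2.COLOR_BGR2HSV)
m=cv2.inRange(hsv,np.array((50,80,15)),np.array((90,255,255)));c=proj(cal,[.446,-.319,.02]);k=0*m;cv2.circle(k,(int(c[1]),int(c[0])),65,255,-1);m&=k
cs,_=cv2.findContours(m,cv2.RETR_EXTERNAL,cv2.CHAIN_APPROX_NONE);q=max(cs,key=cv2.contourArea);print(cv2.boundingRect(q))
h=cv2.convexHull(q).reshape(-1,2);h=h[h[:,0]>0]
W=np.array([ray(cal,(v,u),.028)[:2] for u,v in h]);s=W[:,0]<.455   # near side: rim is the outline
f=least_squares(lambda q:np.hypot(*(W-q).T)-.038,[.446,-.319],loss="soft_l1",f_scale=.001);print(f.x,np.abs(f.fun).max())
f=least_squares(lambda q:np.hypot(*(W[s]-q).T)-.038,[.446,-.319],loss="soft_l1",f_scale=.001);print(f.x)
E
```

```text
31.85 [ 0.5178 -0.3209  0.1228] [ 1.5e-03  1.0e+00  2.0e-04 -1.0e-04] 0.0488 [-0.  -0.3  0. ]
mg (array([ 0.4465, -0.3179]), 'area ratio 0.95') [-0.0713  0.003 ]
31.9 [ 0.5184 -0.32    0.1229] [6.e-04 1.e+00 2.e-04 0.e+00] 0.0485 [-0.4  0.6 -1. ]
mould_green [114.3 323.8] 0.71 [ 0.4447 -0.3138  0.    ] d [-0.0737  0.0062 -0.1229]
mould_green [ 83.3 620.1] 0.33 [ 0.4166 -0.0325  0.    ] d [-0.1018  0.2875 -0.1229]
cheese_white [244.2 320.2] 0.86 [ 0.5186 -0.3184  0.13  ] d [0.0001 0.0016 0.0071]
(278, 72, 85, 87)
[ 0.44739419 -0.31666782] 0.0012558389622843724
[ 0.44814024 -0.31674972]
```

Request:
{"name": "servo_tool", "arguments": {"targets": [{"hand":0.4,"translation":[0.02,0.003,0],"rot":[0,0,0]},{"hand":0.4,"translation":[0.03,0,0],"rot":[0,0,0]},{"hand":0.4,"translation":[0.021,0,0.01],"rot":[0,0,0]},{"hand":0.4,"translation":[0,0,0.035],"rot":[0,0,0]},{"hand":0.4,"translation":[0,0,0.035],"rot":[0,0,0]},{"hand":0.4,"translation":[0,0,0.025],"rot":[0,0,0]},{"hand":0.4,"translation":[0,0,0.009],"rot":[0,0,0]},{"hand":0.4,"translation":[0,0,0],"rot":[0,0,0]}]}}

```text
clock: 32.85
tool_pos: [0.4481, -0.3161, 0.0087]
tool_rot: [-0.001, 1.0, 0.0, -0.001]
force: [-0.3, 0.6, -0.7]
gripper_width: 0.0487
grasp_force: 41.8
```

Request:
{"name": "servo_tool", "arguments": {"targets": [{"hand":0.4,"translation":[0,0,0.001],"rot":[0,0,0]},{"hand":0.4,"translation":[0,0,0],"rot":[0,0,0]},{"hand":0.4,"translation":[0,0,0],"rot":[0,0,0]}]}}

```text
clock: 33.15
tool_pos: [0.4483, -0.317, 0.0087]
tool_rot: [-0.0, 1.0, -0.0, 0.001]
force: [0.2, -0.5, -0.7]
gripper_width: 0.0488
grasp_force: 41.8
```

Close enough to the floor (about 1–2 mm). I'll lower 1 mm more, release, and go back towards the green follower.

Request:
{"name": "servo_tool", "arguments": {"targets": [{"hand":0.4,"translation":[0,0,0.0015],"rot":[0,0,0]},{"hand":0.4,"translation":[0,0,0],"rot":[0,0,0]},{"hand":0.7,"translation":[0,0,0],"rot":[0,0,0]},{"hand":1,"translation":[0,0,0],"rot":[0,0,0]},{"hand":1,"translation":[0,0,0],"rot":[0,0,0]},{"hand":1,"translation":[0,0,0],"rot":[0,0,0]},{"hand":1,"translation":[0,0,-0.02],"rot":[0,0,0]},{"hand":1,"translation":[0,0,-0.04],"rot":[0,0,0]}]}}

```text
clock: 33.95
tool_pos: [0.4452, -0.3159, 0.0642]
tool_rot: [0.0, 1.0, 0.002, -0.004]
force: [0.2, -0.4, -0.3]
gripper_width: 0.0856
grasp_force: 0.0
```

Request:
{"name": "servo_tool", "arguments": {"targets": [{"hand":1,"translation":[-0.02,0.02,-0.04],"rot":[0,0,0]},{"hand":1,"translation":[-0.035,0.035,-0.03],"rot":[0,0,0]},{"hand":1,"translation":[-0.035,0.035,0],"rot":[0,0,0]},{"hand":1,"translation":[-0.03,0.04,0],"rot":[0,0,0]},{"hand":1,"translation":[-0.02,0.04,0],"rot":[0,0,0]},{"hand":1,"translation":[-0.015,0.04,0],"rot":[0,0,0]},{"hand":1,"translation":[0,0.029,0],"rot":[0,0,0]},{"hand":1,"translation":[0,0,0],"rot":[0,0,0]}]}}

```text
clock: 34.75
tool_pos: [0.5983, -0.0794, 0.1321]
tool_rot: [-0.002, 1.0, 0.0, -0.0]
force: [-1.2, -0.8, -0.4]
gripper_width: 0.0853
grasp_force: 0.0
```

```bash
python3 f.py wrist w21 fg:.602:-.078; python3 w.py w22 follower_green:0 cheese_white:.012; python3 ring.py w23 .602 -.078 .022 fg
```

```text
34.75 [ 0.5983 -0.0794  0.1321] [-2.2e-03  1.0e+00  2.0e-04 -2.0e-04] 0.0853 [-1.2 -0.8 -0.4]
fg (array([ 0.602 , -0.0762]), 'area ratio 0.87') [0.0037 0.0032]
34.8 [ 0.598  -0.0811  0.1322] [-1.5e-03  1.0e+00  0.0e+00 -2.0e-04] 0.0857 [-0.3 -1.1  0.6]
follower_green [187.7 319.1] 0.77 [ 0.6018 -0.0794  0.    ] d [ 0.0038  0.0017 -0.1322]
outer [193.1 324.7] centre [ 0.601  -0.0762] diam mm 21.3
outer [191.5 324.7] centre [ 0.5993 -0.0762] diam mm 45.0
hole [193.2 324.8] centre [ 0.6011 -0.0761] diam mm 31.4
```

Request:
{"name": "servo_tool", "arguments": {"targets": [{"hand":1,"translation":[-0.003,0.0045,0.02],"rot":[0,0,0]},{"hand":1,"translation":[0,0,0.04],"rot":[0,0,0]},{"hand":1,"translation":[0,0,0.04],"rot":[0,0,0]},{"hand":1,"translation":[0,0,0.03],"rot":[0,0,0]},{"hand":1,"translation":[0,0,0.014],"rot":[0,0,0]},{"hand":1,"translation":[0,0,0.005],"rot":[0,0,0]},{"hand":1,"translation":[0,0,0],"rot":[0,0,0]},{"hand":1,"translation":[0,0,0],"rot":[0,0,0]}]}}

```text
clock: 35.8
tool_pos: [0.6024, -0.0784, -0.0149]
tool_rot: [0.0, 1.0, 0.0, 0.002]
force: [-0.3, -0.0, -0.1]
gripper_width: 0.0854
grasp_force: 0.0
```

Request:
{"name": "servo_tool", "arguments": {"targets": [{"hand":0.4,"translation":[0,0,0],"rot":[0,0,0]},{"hand":0.4,"translation":[0,0,0],"rot":[0,0,0]},{"hand":0.4,"translation":[0,0,0],"rot":[0,0,0]},{"hand":0.4,"translation":[0,0,0],"rot":[0,0,0]},{"hand":0.4,"translation":[0,0,0],"rot":[0,0,0]},{"hand":0.4,"translation":[0,0,0],"rot":[0,0,0]}], "force": 40}}

```text
clock: 36.4
tool_pos: [0.6018, -0.0781, -0.0153]
tool_rot: [-0.0, 1.0, -0.0, 0.001]
force: [-0.6, 1.0, 6.8]
gripper_width: 0.0467
grasp_force: 41.4
```

Request:
{"name": "servo_tool", "arguments": {"targets": [{"hand":0.4,"translation":[0,0,-0.02],"rot":[0,0,0]},{"hand":0.4,"translation":[0,0,-0.04],"rot":[0,0,0]},{"hand":0.4,"translation":[0,0,-0.04],"rot":[0,0,0]},{"hand":0.4,"translation":[0.005,-0.02,-0.04],"rot":[0,0,0]},{"hand":0.4,"translation":[0.012,-0.04,0],"rot":[0,0,0]},{"hand":0.4,"translation":[0.012,-0.04,0],"rot":[0,0,0]},{"hand":0.4,"translation":[0.012,-0.04,0],"rot":[0,0,0]},{"hand":0.4,"translation":[0.013,-0.04,0],"rot":[0,0,0]}]}}

```text
clock: 37.2
tool_pos: [0.5461, -0.2593, 0.1233]
tool_rot: [-0.0, 1.0, 0.0, -0.0]
force: [-0.4, -0.6, -0.9]
gripper_width: 0.0469
grasp_force: 41.2
```

Request:
{"name": "servo_tool", "arguments": {"targets": [{"hand":0.4,"translation":[0.013,-0.035,0],"rot":[0,0,0]},{"hand":0.4,"translation":[0.015,-0.024,0],"rot":[0,0,0]},{"hand":0.4,"translation":[0,0,0],"rot":[0,0,0]},{"hand":0.4,"translation":[0,0,0],"rot":[0,0,0]},{"hand":0.4,"translation":[0,0,0],"rot":[0,0,0]}]}}

```text
clock: 37.7
tool_pos: [0.5192, -0.3165, 0.1232]
tool_rot: [-0.0, 1.0, 0.0, -0.0]
force: [0.3, -0.4, 0.0]
gripper_width: 0.0465
grasp_force: 41.2
```

```bash
python3 w.py w24 cheese_white:.012 follower_green:.14; python3 f.py wrist w25 fg:.52:-.317:.14;python3 cw.py .447 -.317 .012; python3 - <<'E'
from h import *
cal=get_calibration("wrist");img=cv2.imread("pics/w25.png");hsv=cv2.cvtColor(img,cv2.COLOR_BGR2HSV)
# inside the green mould: non-green hole = cheese (top at .058)
m=cv2.inRange(hsv,np.array((45,60,10)),np.array((95,255,255)));c=proj(cal,[.447,-.317,.03]);k=0*m;cv2.circle(k,(int(c[1]),int(c[0])),60,255,-1);m&=k
cs,h=cv2.findContours(m,cv2.RETR_CCOMP,cv2.CHAIN_APPROX_NONE)
for q,hh in zip(cs,h[0]):
    if cv2.contourArea(q)>400:
        M=cv2.moments(q);o=(M['m01']/M['m00'],M['m10']/M['m00']);print(hh[3]>=0,np.round(o,1),M['m00'],cv2.boundingRect(q),ray(cal,o,.058))
mc,A=hull_c(cal,(.447,-.317),.025,.05,.058);print("model cheese top",mc,A)
E
```

```text
37.7 [ 0.5192 -0.3165  0.1232] [-3.e-04  1.e+00  1.e-04 -1.e-04] 0.0465 [ 0.3 -0.4  0. ]
cheese_white [116.7 317.7] 0.59 [ 0.4474 -0.3164  0.012 ] d [-7.180e-02  1.000e-04 -1.112e-01]
follower_green [252.4 314.1] 0.95 [ 0.5197 -0.3186  0.14  ] d [ 0.0005 -0.0021  0.0168]
37.85 [ 0.5195 -0.3162  0.1234] [-7.e-04  1.e+00  0.e+00  1.e-04] 0.0464 [0.  1.  0.6]
fg (array([ 0.5184, -0.316 ]), 'area ratio 0.90') [-0.0011  0.0002]
[ 0.5195 -0.3163  0.1234] (array([ 0.4466, -0.3177]), 'area ratio 2.16') [-0.0729 -0.0014]
False [113.6 315.9] 5712.0 (274, 70, 85, 88) [ 0.44380872 -0.31786717  0.058     ]
True [117.  317.1] 3273.0 (285, 84, 65, 67) [ 0.44629698 -0.31692163  0.058     ]
model cheese top [116.68149647 317.02145096] 3312.564196177409
```

The white cheese is centred in the green mould at (0.447, −0.317). I'll place the follower.

Request:
{"name": "servo_tool", "arguments": {"targets": [{"hand":0.4,"translation":[0.02,-0.0005,0],"rot":[0,0,0]},{"hand":0.4,"translation":[0.03,0,0],"rot":[0,0,0]},{"hand":0.4,"translation":[0.022,0,0.006],"rot":[0,0,0]},{"hand":0.4,"translation":[0,0,0.03],"rot":[0,0,0]},{"hand":0.4,"translation":[0,0,0.03],"rot":[0,0,0]},{"hand":0.4,"translation":[0,0,0.01],"rot":[0,0,0]},{"hand":0.4,"translation":[0,0,0],"rot":[0,0,0]},{"hand":0.4,"translation":[0,0,0],"rot":[0,0,0]}]}}

```text
clock: 38.75
tool_pos: [0.4481, -0.318, 0.0483]
tool_rot: [-0.0, 1.0, -0.0, 0.001]
force: [-0.3, -0.6, 0.2]
gripper_width: 0.0463
grasp_force: 41.2
```

Request:
{"name": "servo_tool", "arguments": {"targets": [{"hand":0.4,"translation":[0,0,0.001],"rot":[0,0,0]},{"hand":0.4,"translation":[0,0,0.001],"rot":[0,0,0]},{"hand":0.4,"translation":[0,0,0],"rot":[0,0,0]},{"hand":0.4,"translation":[0,0,0],"rot":[0,0,0]}]}}

```text
clock: 39.15
tool_pos: [0.4472, -0.3178, 0.0458]
tool_rot: [0.0, 1.0, -0.0, 0.0]
force: [-0.3, 0.3, -1.0]
gripper_width: 0.0468
grasp_force: 41.2
```

Request:
{"name": "servo_tool", "arguments": {"targets": [{"hand":0.4,"translation":[0,0,0.001],"rot":[0,0,0]},{"hand":0.4,"translation":[0,0,0],"rot":[0,0,0]},{"hand":0.4,"translation":[0,0,0],"rot":[0,0,0]}]}}

```text
clock: 39.45
tool_pos: [0.4469, -0.3177, 0.0444]
tool_rot: [0.0, 1.0, 0.0, -0.0]
force: [0.1, 0.4, -0.3]
gripper_width: 0.0463
grasp_force: 41.2
```

Request:
{"name": "servo_tool", "arguments": {"targets": [{"hand":0.4,"translation":[0,0,0.001],"rot":[0,0,0]},{"hand":0.4,"translation":[0,0,0],"rot":[0,0,0]},{"hand":0.4,"translation":[0,0,0],"rot":[0,0,0]}]}}

```text
clock: 39.75
tool_pos: [0.4469, -0.3177, 0.0433]
tool_rot: [0.0, 1.0, 0.0, -0.0]
force: [0.1, 1.5, -0.2]
gripper_width: 0.0466
grasp_force: 41.2
```

Request:
{"name": "servo_tool", "arguments": {"targets": [{"hand":0.4,"translation":[0,0,0.001],"rot":[0,0,0]},{"hand":0.4,"translation":[0,0,0],"rot":[0,0,0]},{"hand":0.4,"translation":[0,0,0],"rot":[0,0,0]}]}}

```text
clock: 40.05
tool_pos: [0.4471, -0.3178, 0.0427]
tool_rot: [0.0, 1.0, -0.0, 0.0]
force: [-0.9, 1.1, 1.2]
gripper_width: 0.0466
grasp_force: 41.5
```

Contact is beginning, so I'll open and lift.

Request:
{"name": "servo_tool", "arguments": {"targets": [{"hand":0.4,"translation":[0,0,0.0005],"rot":[0,0,0]},{"hand":0.65,"translation":[0,0,-0.0005],"rot":[0,0,0]},{"hand":0.8,"translation":[0,0,0],"rot":[0,0,0]},{"hand":1,"translation":[0,0,0],"rot":[0,0,0]},{"hand":1,"translation":[0,0,0],"rot":[0,0,0]},{"hand":1,"translation":[0,0,-0.02],"rot":[0,0,0]},{"hand":1,"translation":[0,0,-0.04],"rot":[0,0,0]},{"hand":1,"translation":[-0.01,0,-0.04],"rot":[0,0,0]}]}}

```text
clock: 40.85
tool_pos: [0.4554, -0.3173, 0.1427]
tool_rot: [0.0, 1.0, 0.001, -0.002]
force: [1.8, -0.5, -0.8]
gripper_width: 0.0852
grasp_force: 0.0
```

Request:
{"name": "servo_tool", "arguments": {"targets": [{"hand":1,"translation":[-0.03,0.02,-0.04],"rot":[0,0,0]},{"hand":1,"translation":[-0.04,0.03,-0.03],"rot":[0,0,0]},{"hand":1,"translation":[-0.03,0.03,0],"rot":[0,0,0]},{"hand":1,"translation":[0,0.03,0],"rot":[0,0,0]},{"hand":1,"translation":[0,0,0],"rot":[0,0,0]},{"hand":1,"translation":[0,0,0],"rot":[0,0,0]}]}}

```text
clock: 41.45
tool_pos: [0.5491, -0.213, 0.2051]
tool_rot: [-0.001, 1.0, -0.0, -0.0]
force: [-0.6, 0.3, 0.7]
gripper_width: 0.0854
grasp_force: 0.0
```

```bash
python3 ring.py w26 .447 -.317 .08 fg; python3 ring.py w27 .423 -.112 .08 fb; python3 w.py w28 weight:.08 follower_blue:.058 follower_green:.058 rennet:0
python3 - <<'E'
from h import *
cal=get_calibration("wrist");img=cv2.imread("pics/w28.png")
s=telemetry.observe();print(s["clock"])
# knob top / dark weight silhouette against model
hsv=cv2.cvtColor(img,cv2.COLOR_BGR2HSV)
for z,rad in ((.142,.014),(.11,.025)):
    c=proj(cal,[.423,-.112,z]);e=proj(cal,[.423,-.112+rad,z]);print(z,np.round(c),"r px",abs(e[1]-c[1]).round(1))
c=proj(cal,[.423,-.112,.11]);w=hsv[int(c[0])-45:int(c[0])+50:6,int(c[1])-54:int(c[1])+54:6,:]
print(np.round(c)); [print(''.join('B' if (p[1]>100 and 95<p[0]<135) else 'Y' if (p[1]>80 and 15<p[0]<45) else '#' if p[2]<90 else '.' for p in row)) for row in w]
E
```

```text
outer [ 82.6 208.1] centre [ 0.4465 -0.3178] diam mm 23.1
outer [ 81.4 213.4] centre [ 0.4455 -0.3126] diam mm 54.9
hole [ 82.5 208.2] centre [ 0.4465 -0.3177] diam mm 32.8
outer [ 57.6 407.5] centre [ 0.4246 -0.13  ] diam mm 30.4
41.55 [ 0.5488 -0.2141  0.2051] [ 4.e-04  1.e+00 -1.e-04 -2.e-04] 0.0854 [-1.   0.1 -0.2]
weight [ 56.1 427.5] 0.66 [ 0.4233 -0.1118  0.08  ] d [-0.1255  0.1023 -0.1251]
follower_green [ 85.3 212. ] 0.64 [ 0.447 -0.323  0.058] d [-0.1018 -0.109  -0.1471]
rennet [ 80.7 589.4] 0.84 [0.4378 0.1179 0.    ] d [-0.111   0.332  -0.2051]
41.8
0.142 [ 40. 460.] r px 19.5
0.11 [ 49. 441.] r px 30.2
[ 49. 441.]
..................
..................
..................
.......#######....
..BBBB#########...
BBB.B##########...
BBYB###########...
BYB############...
#YB############...
Y#B###########....
Y#B##########.....
YYB##########.....
YY#B#######.......
.YYBB####.........
B#YY###BB.........
BBBBBBBB..........
```

```bash
python3 -c "
from cell import r
print(r.job_done())"
```

```text
the job is handed in; nothing more can be done
None
```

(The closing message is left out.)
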